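# Hang the snap gauge in the gauge cabinet

### The job

Put the fork gauge away: slide the cabinet's top shutter open by its upright lip, take the gauge with the open-ended fork from the rack, lower it through the hatch and hang it by its eye on the hook inside, without the gauge or the fingers touching the hatch frame. Then let go and slide the shutter fully shut again. Leave the solid plate gauge standing in the rack.

Things in the scene. Friction and masses are not known exactly. Their poses are not given: they have to be found in the camera images.
- cabinet: low grey steel gauge cabinet, fixed to the worktop, 150 mm deep (own x, away from the robot at yaw 0), 300 long (own y, left), top plate at 150 to 158 mm up; origin: centre of underside. Right half (-y): pale clear window in front, hatch on top, hook inside, floor 6 mm up. Left half: louvres in front, closed. Turned by up to 0.22 rad
- hatch_frame: the frame not to be touched: the cabinet's 8 mm top plate (upper side 158 mm up) round the hatch, and two slide rails on it along own y, at x = -71 to -59 and +59 to +71 mm, up to 174 mm. The hatch is x -50 to +50 mm, y -128 to -2 mm. Same origin and axes as the cabinet
- hook_seat (a point): point on the upper side of the bar of the hook, 98 mm up, at x = +25, y = -70 mm of the cabinet, axes as the cabinet's. The round bar, 8 mm thick, runs level from the root at x = +65 mm towards -x; at x = -5 it turns up: tip's front face at x = -9, its top 106 mm up. So the gauge goes down in front of the tip (-x), is threaded on in +x and lowered on the bar
- shutter (a joint): the flat steel shutter, 124 x 142 mm, on top of the frame (its plate from 160 to 165 mm up): 0 = shut over the hatch, 0.135 m = fully open, slid to the cabinet's own +y. Slides with about 1.5 N friction and stops at both ends, stays where left
- lip (a point): middle of the shutter's dark upright lip: a tab 8 mm thick (cabinet's y), 50 wide (x), top edge 190 mm above the worktop, 10 mm above the point; foot strip 22 mm wide (y), upper side 168 mm up. When shut, the lip stands at x = 0, y = -63 mm of the cabinet. Push its -y face to open, its +y face to shut
- rack: low wooden rack, fixed, 56 x 190 x 25 mm; origin at the centre of its underside. Two places 95 mm apart (own y = +47.5 and -47.5 mm), each a slot along own y, 11 mm wide, 15 mm deep, in which a gauge stands upright, its underside 10 mm over the worktop, its x along the rack's x
- fork_gauge: snap gauge to be hung, steel, 0.18 kg, in one of the rack's places. Origin: centre of underside. Upright plate 8 mm thick (own x), 62 wide (own y). Up its z (mm): 0-35 two prongs 18 wide, open gap of 26 between; 35-50 solid band; 50-80 the eye, a window 30 wide right through along x, bevelled on top; 80-90 bar over the eye, 50 wide; 90-132 black square grip 16 x 16. Same when turned half round.
- fork_gauge_eye (a point): middle of the upper edge of the fork gauge's eye, where it hangs on a hook: on its centre line, 80 mm above its underside, 52 mm below the top of the grip
- solid_gauge: the other gauge, to be left: no fork but a dark round spot. Origin: centre of underside. Upright plate 8 mm thick (own x), 62 wide (own y). Up its z (mm): 0-50 solid plate; 50-80 the eye, a window 30 wide right through along x, bevelled on top; 80-90 bar over the eye, 50 wide; 90-132 black square grip 16 x 16. Same when turned half round.

How it is judged:
On the way, in this order (a step that is already met when the one before it is completed fails the run):
1. the shutter is slid open (value of joint shutter above 0.07 m), for 0.1 s.
2. the fork gauge hangs by its eye on the hook, let go (x of fork_gauge_eye in the frame of cabinet between 0 and 0.062 m and y of fork_gauge_eye in the frame of cabinet between -0.084 and -0.056 m and z of fork_gauge_eye in the frame of cabinet between 0.093 and 0.103 m and angle between fork_gauge's own z axis and vertical below 0.3 rad and contact force between the fingers and fork_gauge below 0.1 N), for 0.2 s.
At the end, for the whole second after the job is handed in: The fork gauge hangs at rest on the bar of the hook: upper edge of its eye 93 to 103 mm up, x 0 to 62 mm in the cabinet, within 14 mm of the bar sideways, upright within 0.3 rad. Shutter shut within 8 mm. Solid gauge within 30 mm of its place, upright within 0.3 rad (all of step 2 and linear speed of fork_gauge below 0.05 m/s and value of joint shutter below 0.008 m and angle between solid_gauge's own z axis and vertical below 0.3 rad and distance of solid_gauge from where it was at the start of the episode below 0.03 m); the robot touches nothing.
It fails at once if the gauge touches the hatch frame (over 2 N) (contact force between fork_gauge and hatch_frame above 2 N).
It fails at once if the fingers or the arm touch the hatch frame (over 2 N) (contact force between any of the fingers, the arm and hatch_frame above 2 N).
It fails at once if the solid gauge is taken out of its place or knocked over (distance of solid_gauge from where it was at the start of the episode above 0.03 m or angle between solid_gauge's own z axis and vertical above 0.3 rad).
It also fails if it takes over 69 s, if anything falls off the work surface, if the arm or the gripper's body presses on something with over 40 N, if the wrist force passes 120 N, or if a joint passes its speed limit or range.

### The arm

A 7-joint arm with a two-finger parallel gripper is mounted at the origin on a cart in front of the work surface, level with it; the furniture and walls round the work are solid. World frame = base frame: x ahead of the robot, y to its left, z up, the work surface at z = 0. Lengths are in m, angles in rad, forces in N, time in s.
With the tool pointing down it reaches from about 0.425 to 0.875 m from the base axis. Payload 4.7 kg.
Tool frame: the origin (TCP) lies on the mounting face of the last link; the fingertips stand 182 mm ahead of it and the grasp point (between the pads) lies 164 mm ahead of it; x points along the fingers, y is the direction in which the jaws open and shut, and the axes are right-handed (so a half turn about x gives the same grasp; the last joint's range is limited). The gripper opens to 87 mm and grips with 3 to 60 N. Pads are 19 mm wide; open, the fingers measure 117 mm over their backs; the gripper's body (75 mm by 190 mm) begins 51 mm behind the grasp point.
Start: joints at [-1.229, 0.321, -0.07, 1.45, 0.023, 1.371, -0.057], TCP at [0.209, 0.615, 0.405] pointing down, gripper open.
Joint ranges: [-2.86, 2.86], [-0.3, 2.09], [-1.38, 1.24], [0.06, 2.45], [-1.56, 4.7], [0.09, 2.05], [-2.69, 2.69]. Speed limits (rad/s): [2.57, 2.57, 3.14, 3.14, 3.14, 3.14, 3.14].

### API

Orientations are given as a rotation vector (axis times angle).
In Python, from bench import monitor, get_image, ctrl gives the robot as it stands.
- The arm moves only by the shell command python3 -m creep 'ROWS' [FORCE]. ROWS is JSON, a list of rows, each a list of 7 numbers: the shift along the tool's x, y, z in mm, then the turn, a rotation vector about the tool's x, y, z in rad, then the finger opening in mm, from 0 to 87. A call has 1 to 5 rows; each row shifts and turns the commanded pose from where the row before left it, along the tool's axes as they then stand; what a row does not reach is not made up. A row lasts 1/10 s, in which the tool goes at most 50 mm and 8.59 degrees, less where a joint would pass 70% of its speed; a pose out of reach is approached as far as the arm can. A call is refused whole if a number of a shift passes 50 or a number of a turn 0.15, either way. A call with a gripper value outside its range is refused whole. The fingers move at their own pace and stop on an object; FORCE is the grip in N (left out, the last holds). Time passes only in rows, so rows that do not move let the fingers close. It gives the time, the measured TCP pose, the force and the opening at its end, in the units of the state.
- monitor.get_state(): the state, without advancing time (a new reading comes with each control period).
- get_image(name): name is "scene" or "side" or "wrist"; returns a dict with "img" (400x640x3 uint8, red, green, blue), "mtx" (3x3 intrinsics, pixels), "view" (4x4, takes a point from world to camera coordinates). Camera axes: x right, y up, looking along -z (the intrinsics and any distortion apply to the point x, -y, -z); pixel columns grow to the right and rows downward; lengths in m; the calibration is good to about 2 mm. A picture is of the moment at which its call begins. There is no depth.
- ctrl.close_job(): hands the job in, once; it reports no verdict.
The state is a dict: "time": time; "joint_positions": joint angles; "qd": joint speeds; "joint_torque": joint torques, N m; "position": TCP position; "tool_rot": TCP orientation; "ft_force": force on the tool from outside, world axes, zero at the start; "torque": the same for the moment, N m; "grip_width": opening from 0.0 (shut) to 1.0 (fully open).
Only numpy, scipy, OpenCV 4.12 (cv2) and the standard library are available. Lean on these libraries where they do the work, as an engineer would, in place of code of your own. Each camera call takes 0.05 s, during which the arm holds its last target.

## Working session

There is one attempt and no reset: what is moved stays moved. The work goes in short steps, Python scripts to look and compute and a shell command to move; the robot and the scene stay as the last step left them, time stands still between calls to the robot, and variables do not carry over. Pictures are saved under pics/ and viewed, and the job is handed in when it is done.

```bash
ls; mkdir -p pics; cat > h.py <<'E'
import numpy as np, cv2
from bench import monitor, get_image, ctrl
from scipy.spatial.transform import Rotation as R
def snap(n,f):
    d=get_image(n); cv2.imwrite(f'pics/{f}.png',cv2.cvtColor(d['img'],cv2.COLOR_RGB2BGR)); np.savez(f'pics/{f}.npz',mtx=d['mtx'],view=d['view']); return d
def proj(f,P):
    c=np.load(f'pics/{f}.npz'); P=np.atleast_2d(P); p=(c['view']@np.c_[P,np.ones(len(P))].T)[:3]
    q=c['mtx']@np.array([p[0],-p[1],-p[2]]); return (q[:2]/q[2]).T
def onplane(f,uv,z):
    c=np.load(f'pics/{f}.npz'); V=c['view']; r=np.linalg.inv(c['mtx'])@np.array([uv[0],uv[1],1.]); r=np.array([r[0],-r[1],-r[2]])
    d=V[:3,:3].T@r; o=-V[:3,:3].T@V[:3,3]; return o+d*(z-o[2])/d[2]
def crop(f,x,y,w,h,s,g):
    im=cv2.imread(f'pics/{f}.png')[y:y+h,x:x+w]; cv2.imwrite(f'pics/{g}.png',cv2.resize(im,None,fx=s,fy=s,interpolation=cv2.INTER_CUBIC))
E
python3 - <<'E'
from h import *
for n in ['scene','side','wrist']:
    d=snap(n,n+'0'); V=d['view']; print(n,-V[:3,:3].T@V[:3,3],-V[2,:3])
s=monitor.get_state();print(s); print(R.from_rotvec(s['tool_rot']).as_matrix().round(3))
E
```

```text
pics
scene [ 1.0187881  -0.7168924   0.60774179] [-0.50603299  0.69068883 -0.51660387]
side [1.05221194 0.31415217 0.76947293] [-0.56912887 -0.42937381 -0.70123495]
wrist [0.13477394 0.64058249 0.3826969 ] [ 0.26779158 -0.09256681 -0.95901984]
{'time': 0.15, 'joint_positions': array([-1.2289083 ,  0.3216398 , -0.07008351,  1.45136943,  0.02259127,
        1.37081279, -0.05689768]), 'qd': array([-3.58736526e-04, -3.10287242e-03,  3.22380753e-04, -3.46103685e-03,
        4.70596199e-05, -3.47861372e-08, -1.08683771e-03]), 'joint_torque': array([ 4.19124435e-04, -4.91798759e+01, -4.04401990e-01, -3.12871885e+01,
       -6.39316533e-02,  4.06169111e-02,  1.23730697e-04]), 'position': array([0.20924746, 0.61524107, 0.40393369]), 'tool_rot': array([ 0.25609249,  1.5556069 , -0.25835366]), 'ft_force': array([-1.20149127, -0.35712572,  0.26980361]), 'torque': array([0.02226287, 0.00179454, 0.02245416]), 'grip_width': 0.9992733962302962}
[[-0.     0.322  0.947]
 [-0.001  0.947 -0.322]
 [-1.    -0.001  0.   ]]
```

View pics/scene0.png

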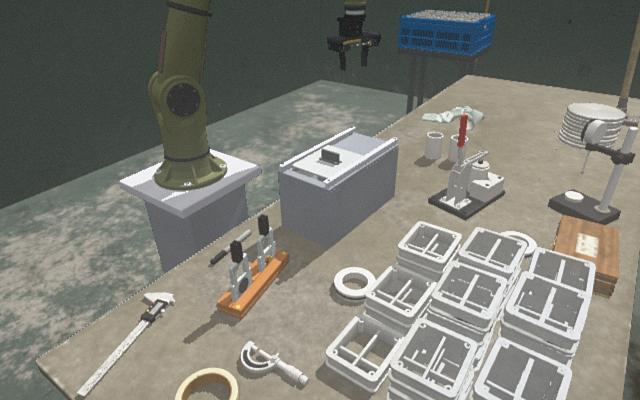

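View pics/side0.png

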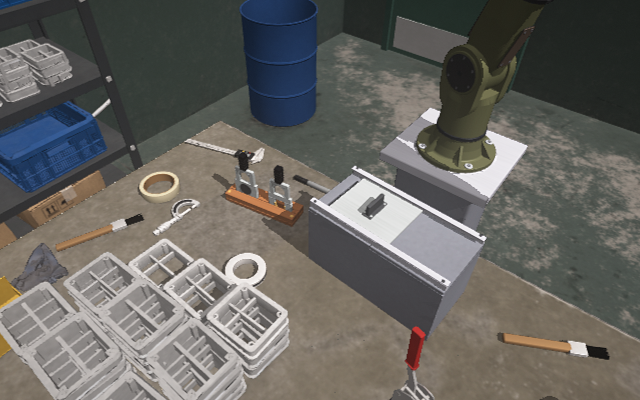

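View pics/wrist0.png

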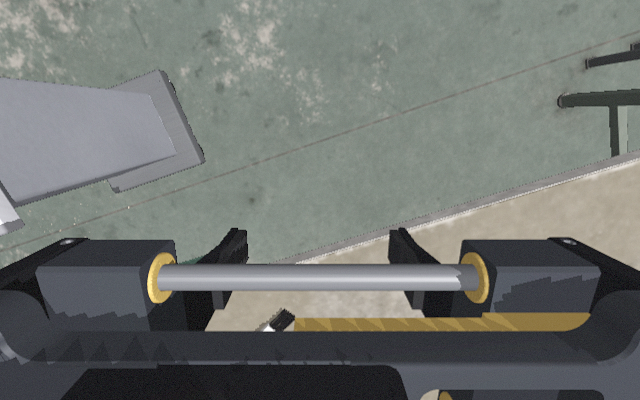

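Cabinet sits ahead of the robot, shutter shut; rack is at its right (-y). I'll enlarge both.

```bash
python3 - <<'E'
from h import *
crop('scene0',270,115,140,140,5,'a1'); crop('scene0',200,200,110,120,5,'a2')
crop('side0',300,160,195,170,4,'a3'); crop('side0',215,140,110,100,6,'a4')
E
```

```text
(no output)
```

View pics/a1.png

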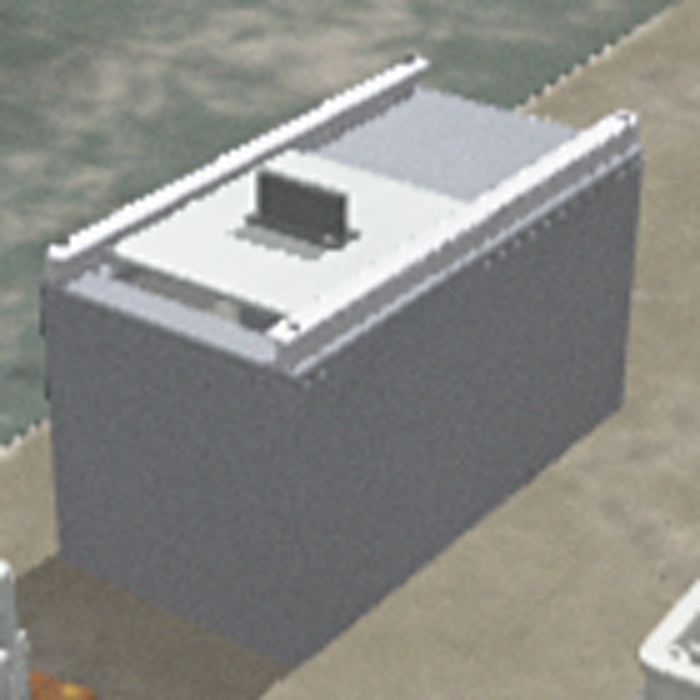

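View pics/a2.png

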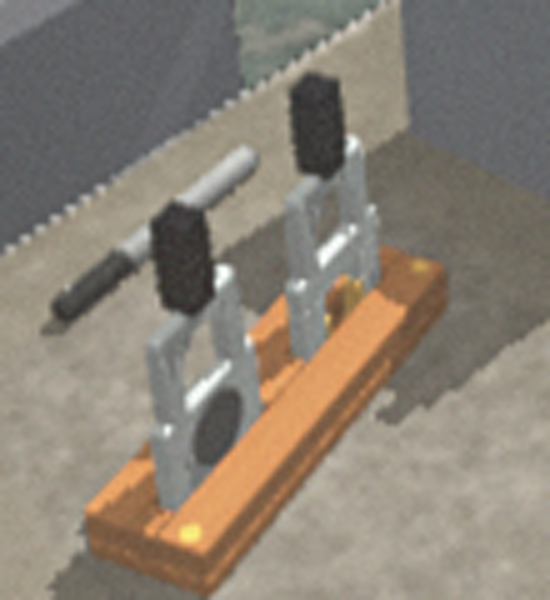

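View pics/a3.png

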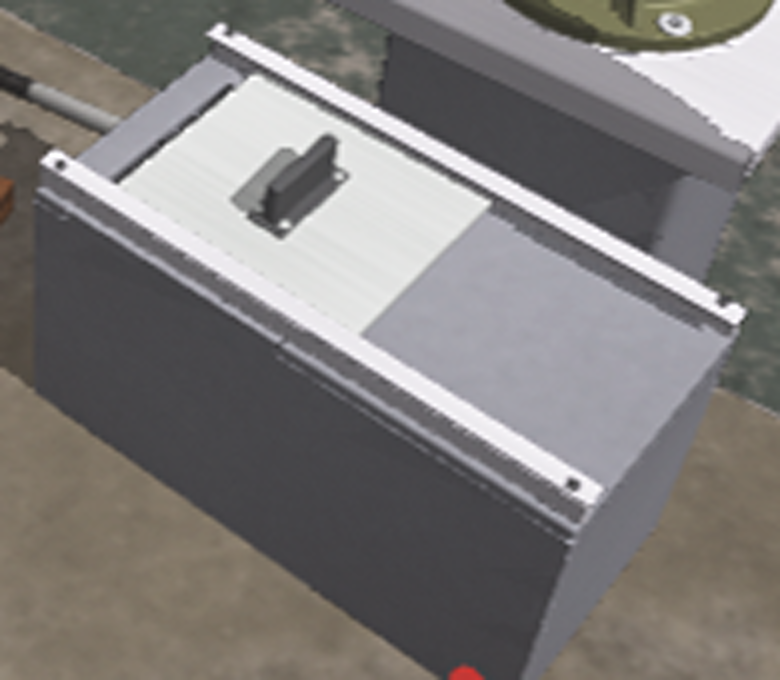

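View pics/a4.png

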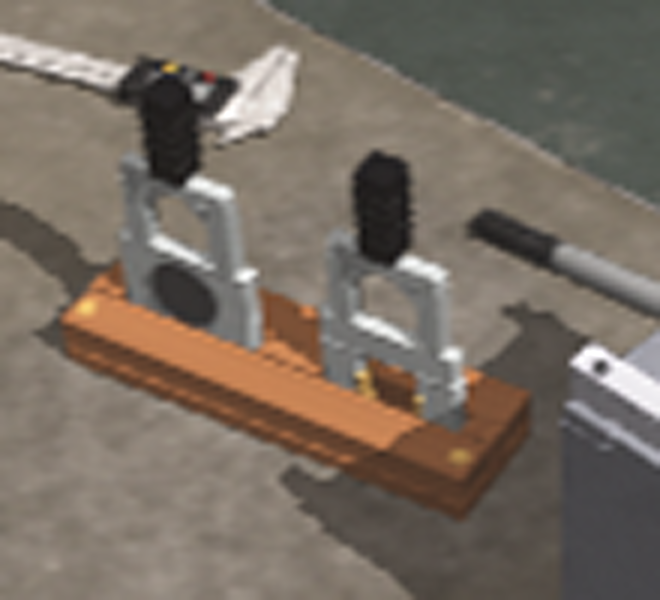

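```bash
cat > fit.py <<'E'
from h import *
from scipy.optimize import least_squares
C=[('scene0',(327.6,248.6),(75,-150,0)),('scene0',(282.4,226.4),(-75,-150,0)),('scene0',(394.4,196.6),(75,150,0)),
('side0',(308.75,257.5),(75,-150,0)),('side0',(443,295.5),(75,150,158)),('side0',(483.75,245),(-75,150,158)),('scene0',(281,172),(-75,-150,158)),('scene0',(332,190.6),(75,-150,158)),('scene0',(398,146),(75,150,158))]
def W(p,q): c,s=np.cos(p[2]),np.sin(p[2]); q=np.atleast_2d(q)/1000.; return np.c_[p[0]+c*q[:,0]-s*q[:,1],p[1]+s*q[:,0]+c*q[:,1],q[:,2]]
def fit(C,x0):
    f=lambda p: np.concatenate([proj(n,W(p,q))[0]-np.array(u) for n,u,q in C])
    r=least_squares(f,x0,loss='soft_l1'); return r.x,f(r.x).reshape(-1,2)
if __name__=='__main__':
    p,e=fit(C,[.6,0,0]); print(p,e.round(1))
    # lines
    for n,(x,y,w,h,s) in {'scene0':(270,115,140,140,5),'side0':(300,160,195,170,4)}.items():
        im=cv2.resize(cv2.imread(f'pics/{n}.png')[y:y+h,x:x+w],None,fx=s,fy=s,interpolation=cv2.INTER_CUBIC)
        def ln(pts,col):
            u=(proj(n,W(p,pts))-[x,y]+.5)*s
            cv2.polylines(im,[u.astype(np.int32)],True,col,1)
        for z in (0,158): ln([(a,b,z) for a,b in((-75,-150),(75,-150),(75,150),(-75,150))],(0,0,255))
        for a,b in((-71,-59),(59,71)): ln([(a,-150,174),(b,-150,174),(b,150,174),(a,150,174)],(0,255,0))
        ln([(-25,-67,190),(25,-67,190),(25,-59,190),(-25,-59,190)],(255,0,0))
        ln([(-62,-134,165),(62,-134,165),(62,8,165),(-62,8,165)],(255,0,255))
        cv2.imwrite(f'pics/o_{n}.png',im)
E
python3 fit.py
```

```text
[ 0.51150714  0.08059743 -0.06237297] [[ 2.2  0.6]
 [ 0.3  0.1]
 [ 1.5  0.1]
 [-0.8  0.6]
 [-0.4 -0.6]
 [ 1.3 -1.7]
 [-2.4 -1.4]
 [-2.5 -0.4]
 [ 2.6 -1.6]]
```

View pics/o_scene0.png

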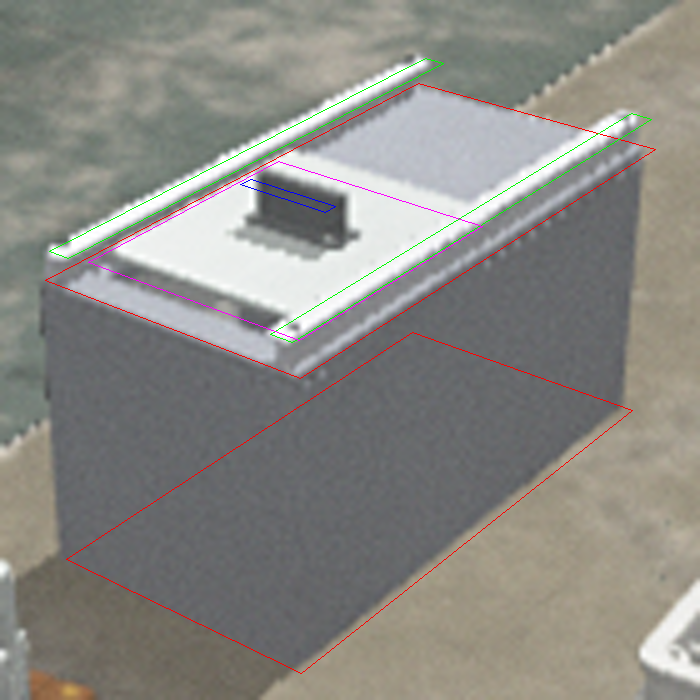

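View pics/o_side0.png

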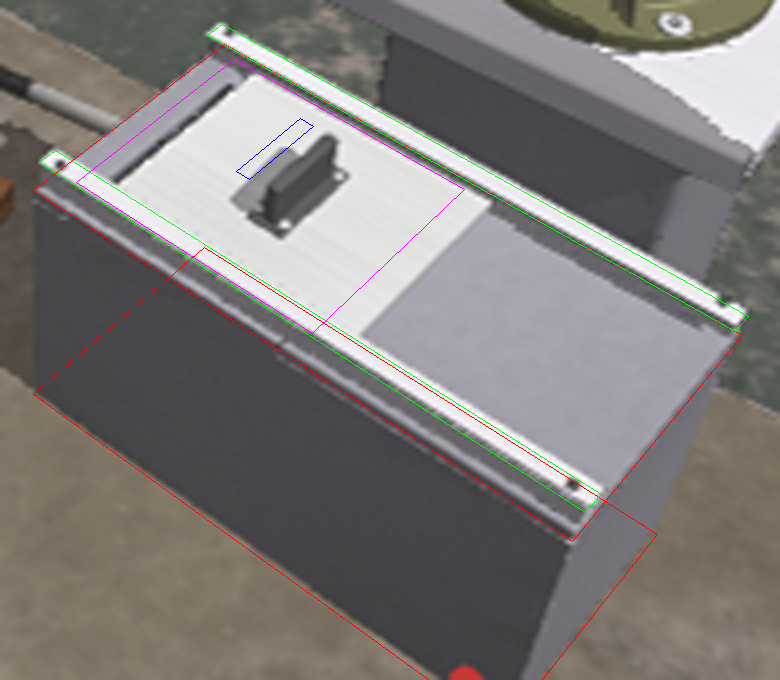

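```bash
cat > f2.py <<'E'
from fit import *
def cv(n,L,off,s): return [(n,((u+.5)/s-.5+off[0],(v+.5)/s-.5+off[1]),q) for u,v,q in L]
Cab=cv('scene0',[(50,250,(-71,-150,174)),(302,376,(75,-150,158)),(640,160,(75,150,158)),(418,84,(-75,150,158)),(48,282,(-75,-150,158))],(270,115),5)+\
 cv('side0',[(40,162,(71,-150,174)),(37,192,(75,-150,158)),(572,542,(75,150,158)),(737,335,(-75,150,158)),(746,316,(-71,150,174)),(218,22,(-71,-150,174)),(603,490,(59,150,174))],(300,160),4)
p,e=fit(Cab,[.51,.08,-.06]); print(p,e.round(1).tolist())
for n in('scene0','side0'):
    print(n,fit([c for c in Cab if c[0]==n],p))
Rk=cv('scene0',[(205,597,(28,-95,0)),(90,548,(-28,-95,0)),(448,300,(28,95,0)),(445,265,(28,95,25)),(85,510,(-28,-95,25)),(208,555,(28,-95,25))],(200,200),5)+\
 cv('side0',[(65,318,(28,-95,25)),(120,262,(-28,-95,25)),(460,480,(28,95,25)),(530,400,(-28,95,25)),(462,518,(28,95,0)),(65,345,(28,-95,0))],(215,140),6)
r,e=fit(Rk,[.5,-.3,0]); print('rack',r,e.round(1).tolist())
for n in('scene0','side0'): print(n,fit([c for c in Rk if c[0]==n],r)[0])
# lip top corners
for n,uv in (('scene0',[(258,172),(348,196)]),('side0',[(335,137),(270,190)])):
    for u in uv:
        o,s=((270,115),5) if n=='scene0' else ((300,160),4)
        P=onplane(n,((u[0]+.5)/s-.5+o[0],(u[1]+.5)/s-.5+o[1]),.19); d=P[:2]-p[:2]; c,t=np.cos(p[2]),np.sin(p[2]); print('lip',n,c*d[0]+t*d[1],-t*d[0]+c*d[1])
g=W(r,[(0,47.5,142),(0,-47.5,142)]);print('grip tops',g)
for n in('scene0','side0'):print(proj(n,g))
E
python3 f2.py
```

```text
[ 0.51145306  0.08033059 -0.05832232] [[-0.2, 0.4], [-0.2, 0.5], [2.8, -2.3], [-0.2, -0.1], [-0.6, -0.3], [-0.5, 0.3], [-1.2, -0.3], [0.2, -0.4], [1.1, -0.4], [0.3, -0.3], [0.5, 0.6], [-0.4, 0.8]]
scene0 (array([ 0.5112391 ,  0.08072505, -0.0558267 ]), array([[-0.0838796 ,  0.39475891],
       [-0.02001909,  0.39841145],
       [ 2.72602738, -2.38953975],
       [-0.38797738, -0.21770144],
       [-0.49241477, -0.28422386]]))
side0 (array([ 0.51130587,  0.08026683, -0.05931972]), array([[-0.49011916,  0.14129936],
       [-1.13348957, -0.40354479],
       [ 0.13969336, -0.48231943],
       [ 1.08152203, -0.44594312],
       [ 0.29232416, -0.26187624],
       [ 0.61920721,  0.54505461],
       [-0.50972759,  0.7689226 ]]))
rack [ 0.51771219 -0.25925855  0.18143776] [[1.1, 1.4], [0.0, 2.2], [0.6, 1.8], [0.6, -0.0], [-0.8, 0.4], [-1.0, 0.3], [-0.7, -0.0], [3.5, -4.0], [0.8, 0.0], [1.0, -1.6], [0.8, 1.0], [0.7, 2.8]]
scene0 [ 0.51539896 -0.25735469  0.18964941]
side0 [ 0.51900178 -0.26082417  0.18250923]
lip scene0 -0.0271422744843155 -0.050839367227156144
lip scene0 0.02297685036346806 -0.04670811755289328
lip side0 -0.02592534045311263 -0.04610628526693878
lip side0 0.02390135510707335 -0.04738253344882498
grip tops [[ 0.5091411  -0.21253825  0.142     ]
 [ 0.52628327 -0.30597885  0.142     ]]
[[262.46958906 216.39762334]
 [235.02131011 242.6556712 ]]
[[278.40361121 167.26344624]
 [242.49682726 154.2426902 ]]
```

```bash
python3 -m creep '[[0,0,0,-0.132,0,0,40],[0,0,0,-0.132,0,0,40],[0,-45,27,0,0,0,40],[0,-45,27,0,0,0,40],[0,-45,27,0,0,0,40]]'; python3 -m creep '[[0,-45,27,0,0,0,40],[0,-45,27,0,0,0,40],[0,-45,27,0,0,0,40],[0,-45,27,0,0,0,40],[0,-45,27,0,0,0,40]]'; cat >st.py <<'E'
from h import *
import sys
s=monitor.get_state(); M=R.from_rotvec(s['tool_rot']).as_matrix(); P=s['position']; G=P+M[:,0]*.164
p=np.array([.5114,.0803,-.0585]); c,t=np.cos(p[2]),np.sin(p[2]); d=G[:2]-p[:2]
print('t',s['time'],'TCP',P.round(4),'grasp',G.round(4),'cab mm',((c*d[0]+t*d[1])*1e3).round(1),((-t*d[0]+c*d[1])*1e3).round(1),'tipz',(P+M[:,0]*.182)[2].round(4))
print('yawY',np.arctan2(-M[0,1],M[1,1]).round(4),'x',M[:,0].round(3),'F',s['ft_force'].round(1),'w',s['grip_width']*87)
def shift(T,yaw=None):
    T=np.array(T); print('shift to',(M.T@(T-G)*1e3).round(1), 'turnx', None if yaw is None else -(yaw-np.arctan2(-M[0,1],M[1,1])))
E
python3 st.py
```

```text
time: 0.65
position: [0.2786, 0.4805, 0.4041]
tool_rot: [0.049, 1.57, -0.05]
ft_force: [1.5, 0.1, 0.4]
grip_width: 0.633
time: 1.15
position: [0.3933, 0.2579, 0.4047]
tool_rot: [0.05, 1.57, -0.05]
ft_force: [1.0, 1.0, -0.0]
grip_width: 0.462
t 1.15 TCP [0.3933 0.2579 0.4047] grasp [0.3933 0.2579 0.2407] cab mm -128.3 170.4 tipz 0.2227
yawY -0.0637 x [ 0.  0. -1.] F [ 1.  1. -0.] w 40.157482528506954
```

```bash
python3 -m creep '[[0,-44,25,0,0,0,40],[0,-44,25,0,0,0,40],[0,-44,25,0.005,0,0,40],[0,-44,25,0,0,0,40],[0,-40,27,0,0,0,40]]'; python3 -m creep '[[0,0,0,0,0,0,40]]';  python3 - <<'E'
from h import *
snap('wrist','w1'); import st
E
```

```text
time: 1.65
position: [0.5045, 0.0358, 0.4049]
tool_rot: [0.055, 1.57, -0.054]
ft_force: [1.1, 0.9, -0.3]
grip_width: 0.461
time: 1.75
position: [0.506, 0.031, 0.405]
tool_rot: [0.06, 1.568, -0.066]
ft_force: [-0.6, 0.6, -0.4]
grip_width: 0.461
t 1.8 TCP [0.505  0.0347 0.4047] grasp [0.5051 0.0345 0.2407] cab mm -3.7 -46.1 tipz 0.2227
yawY -0.0761 x [ 0.    -0.001 -1.   ] F [0.3 1.2 0.3] w 40.14404337173156
```

View pics/w1.png

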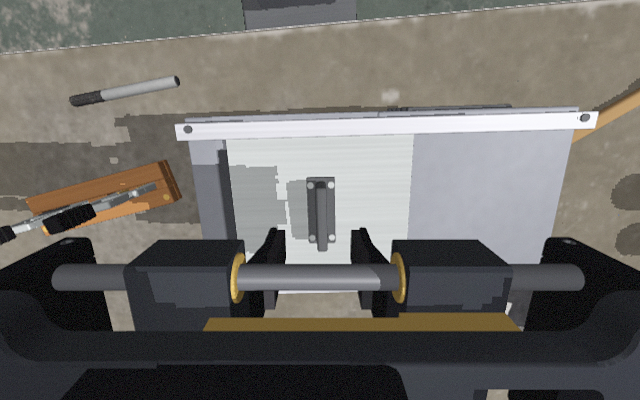

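Wrist view: lip (320,210) centred between the fingers (285/365); −x rail runs from (177,125) to (597,112).

```bash
python3 - <<'E'
from fit import *
p=[.5114,.0803,-.0585]
q=[(-71,-150,174),(-59,-150,174),(-71,150,174),(-59,150,174),(-25,-51,190),(-25,-43,190),(25,-51,190),(25,-43,190)]
for a,b in zip(q,proj('w1',W(p,q))):print(a,b.round(1))
crop('w1',160,95,240,180,3.3,'w1a');crop('w1',480,90,140,80,5,'w1b')
E
```

```text
(-71, -150, 174) [175.  129.4]
(-59, -150, 174) [177.7 146.4]
(-71, 150, 174) [600.1 120. ]
(-59, 150, 174) [595.8 137.4]
(-25, -51, 190) [315.3 194.9]
(-25, -43, 190) [326.7 194.7]
(25, -51, 190) [316.9 258.9]
(25, -43, 190) [327.6 258.7]
```

View pics/w1a.png

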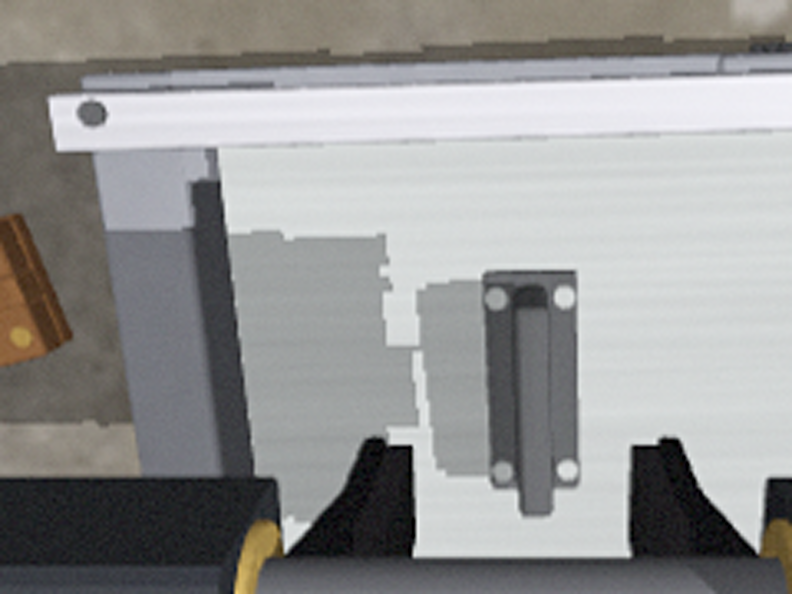

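View pics/w1b.png

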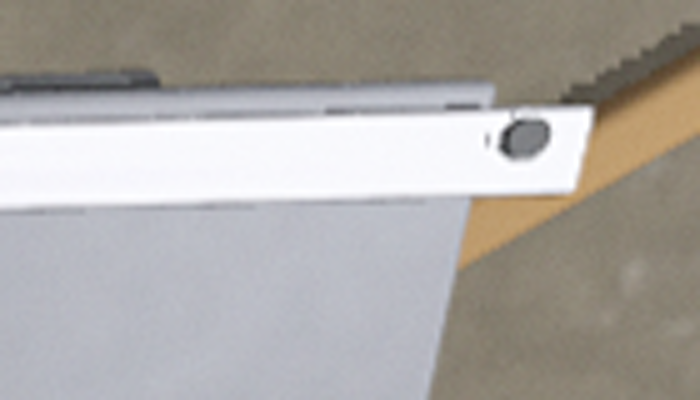

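```bash
sed -i 's/p=np.array.*; c,t/p=np.array([.5097,.0803,-.0555]); c,t/' st.py; python3 -m creep '[[0,0,2,-0.02,0,0,40],[20,0,0,0,0,0,40],[15,0,0,0,0,0,40],[14,0,0,0,0,0,40],[0,0,0,0,0,0,40]]'; python3 - <<'E'
from h import *
snap('wrist','w2');snap('side','s2'); import st
crop('s2',320,130,160,150,5,'s2a')
E
```

```text
time: 2.3
position: [0.5052, 0.0395, 0.3537]
tool_rot: [0.036, 1.574, -0.037]
ft_force: [0.3, 0.4, -0.8]
grip_width: 0.459
t 2.4 TCP [0.5062 0.0389 0.3558] grasp [0.5062 0.0389 0.1918] cab mm -1.2 -41.5 tipz 0.1738
yawY -0.0471 x [-0.  0. -1.] F [0.4 0.4 0.2] w 39.99333873237149
```

View pics/s2a.png

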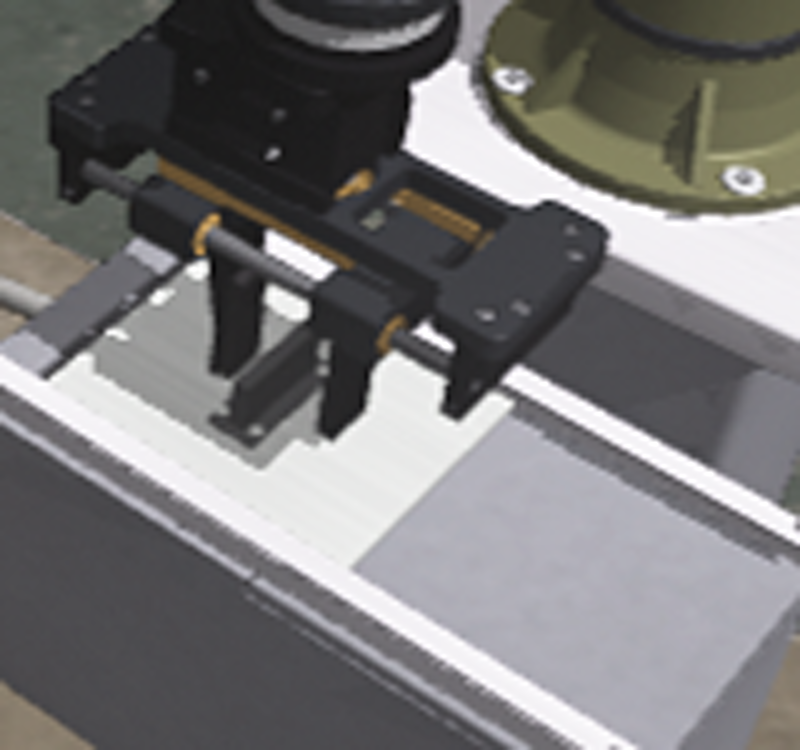

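View pics/w2.png

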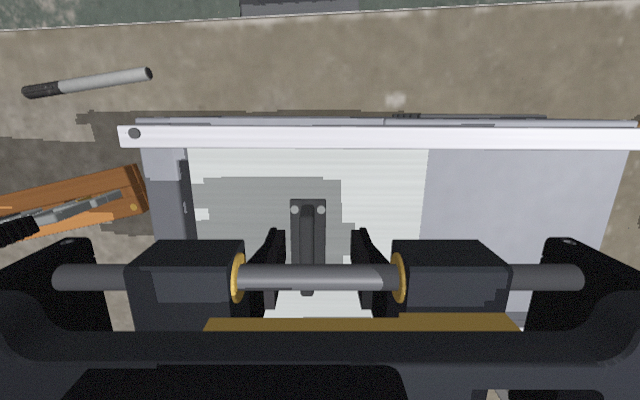

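```bash
python3 -m creep '[[0,5,0,0.008,0,0,40],[0,10,0,0,0,0,40],[0,20,0,0,0,0,40],[0,20,0,0,0,0,40],[0,20,0,0,0,0,40]]' 30;python3 -m creep '[[0,20,0,0,0,0,40],[0,14,0,0,0,0,40],[0,8,0,0,0,0,40],[0,6,0,0,0,0,40],[0,0,0,0,0,0,40]]'; python3 - <<'E'
from h import *
snap('wrist','w3'); import st
E
```

```text
time: 2.9
position: [0.5107, 0.1139, 0.3566]
tool_rot: [0.044, 1.569, -0.045]
ft_force: [0.2, -2.6, 2.1]
grip_width: 0.455
time: 3.4
position: [0.5132, 0.1616, 0.3558]
tool_rot: [0.045, 1.57, -0.044]
ft_force: [-0.5, 0.1, -0.2]
grip_width: 0.459
t 3.45 TCP [0.5132 0.1611 0.3557] grasp [0.5132 0.1612 0.1917] cab mm -1.0 80.9 tipz 0.1737
yawY -0.0567 x [-0.  0. -1.] F [-0.5  0.2  0.3] w 39.89379073982335
```

View pics/w3.png

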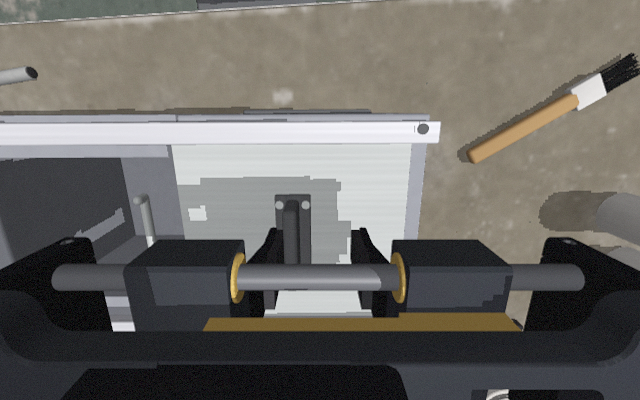

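Shutter is mostly open; hook tip seen at (142,200). Push to the stop.

```bash
python3 -m creep '[[0,5,0,0,0,0,40],[0,4,0,0,0,0,40],[0,3,0,0,0,0,40],[0,-12,0,0,0,0,40],[0,0,0,0,0,0,40]]'; python3 - <<'E'
from h import *
snap('wrist','w4'); import st
E
```

```text
time: 3.95
position: [0.5134, 0.1595, 0.3558]
tool_rot: [0.047, 1.57, -0.046]
ft_force: [-0.1, 0.2, 1.0]
grip_width: 0.461
t 4.0 TCP [0.5133 0.1605 0.3559] grasp [0.5134 0.1607 0.1919] cab mm -0.8 80.4 tipz 0.1739
yawY -0.0584 x [ 0.     0.001 -1.   ] F [-0.5  0.2  0.4] w 40.121330081573895
```

View pics/w4.png

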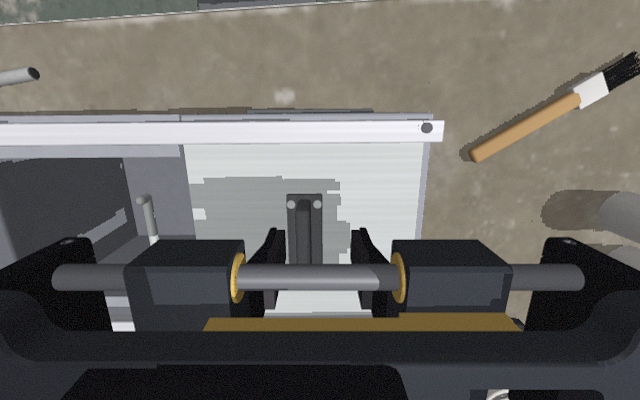

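```bash
python3 -m creep '[[-35,0,0,0,0,0,40],[-35,-5,0,0,0,0,40],[0,-37,2,0,0,0,50],[0,-41,2,0,0,0,50],[0,-41,2,0,0,0,50]]';python3 -m creep '[[0,-41,2,0,0,0,50],[0,-41,2,0,0,0,50],[0,-41,2,0,0,0,50],[0,-41,2,0,0,0,50],[0,-41,2,0,0,0,50]]'; python3 -m creep '[[0,-42,3,0,0,0,50],[0,0,0,-0.12,0,0,50],[0,0,0,-0.12,0,0,50],[0,0,0,0,0,0,50]]'; python3 - <<'E'
from h import *
snap('wrist','w5'); import st
E
```

```text
time: 4.5
position: [0.5121, 0.0366, 0.4263]
tool_rot: [0.044, 1.569, -0.042]
ft_force: [1.3, -0.1, 0.2]
grip_width: 0.564
time: 5.0
position: [0.5106, -0.1692, 0.4261]
tool_rot: [0.045, 1.569, -0.043]
ft_force: [1.0, 0.5, 0.5]
grip_width: 0.572
time: 5.4
position: [0.5115, -0.2101, 0.4258]
tool_rot: [-0.144, 1.565, 0.145]
ft_force: [-0.5, 0.9, -0.5]
grip_width: 0.575
t 5.45 TCP [ 0.5115 -0.2099  0.4257] grasp [ 0.5116 -0.2098  0.2617] cab mm 18.0 -289.6 tipz 0.2437
yawY 0.1815 x [ 0.001  0.001 -1.   ] F [-0.2 -0.1 -1.1] w 50.18384718444485
```

View pics/w5.png

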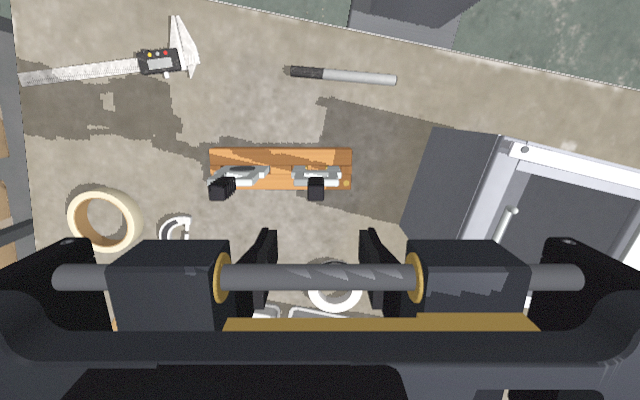

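```bash
python3 - <<'E'
from fit import *
crop('w5',190,130,180,80,4.4,'w5a')
r=[.5177,-.2593,.1814]
q=[(0,47.5,142),(-8,39.5,142),(8,55.5,142),(28,-95,25),(-28,-95,25),(-28,95,25),(28,95,25),(0,-47.5,142)]
print(proj('w5',W(r,q)).round(1))
E
```

```text
[[314.9 194.9]
 [306.4 186.7]
 [323.2 202.9]
 [211.3 190.6]
 [206.9 149.4]
 [351.8 149.7]
 [350.3 190.9]
 [214.8 194.7]]
```

View pics/w5a.png

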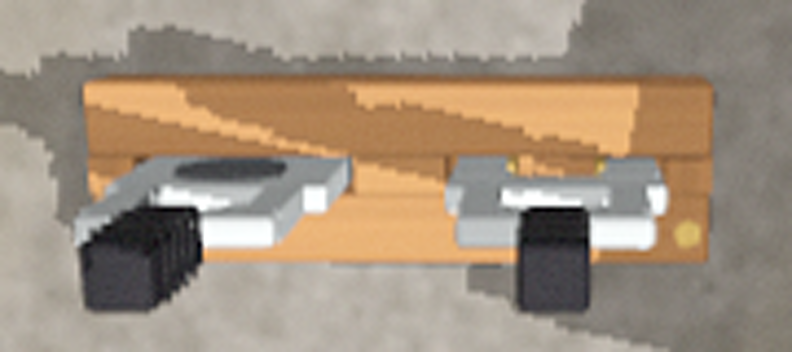

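```bash
python3 - <<'E'
from fit import *
p=[.5114,.0803,-.0585]
q=[(-71,150,174),(-59,150,174),(-25,68,190),(-25,76,190)]
print(proj('w4',W(p,q)).round(1))
print(proj('w2',W(p,[(-71,-150,174),(-59,-150,174)])).round(1))
crop('w4',400,100,60,60,10,'w4a');crop('w2',100,100,60,60,10,'w2a')
print(onplane('w5',(315.7,194.3),.142))
import st; st.shift([.5095,-.212,.132],.1814)
E
```

```text
[[446.7 131.4]
 [444.  153.4]
 [296.2 221. ]
 [311.1 221. ]]
[[117.2 132.7]
 [121.2 154.9]]
[ 0.50842096 -0.21191918  0.142     ]
t 5.45 TCP [ 0.5115 -0.2099  0.4257] grasp [ 0.5116 -0.2098  0.2617] cab mm 18.0 -289.6 tipz 0.2437
yawY 0.1815 x [ 0.001  0.001 -1.   ] F [-0.2 -0.1 -1.1] w 50.18384718444485
shift to [129.7  -1.8  -2.6] turnx 0.00010620510644571146
```

View pics/w4a.png

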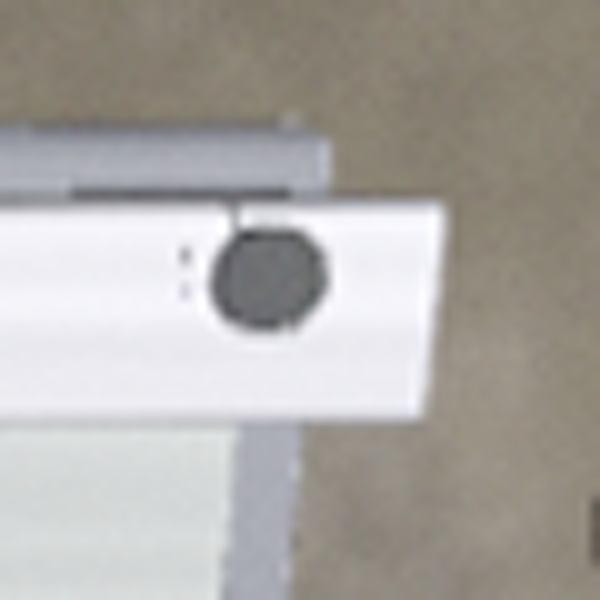

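View pics/w2a.png

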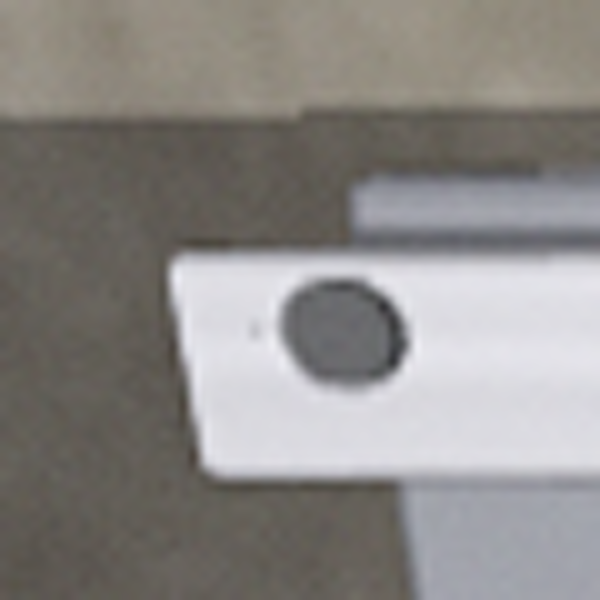

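```bash
sed -i 's/p=np.array.*; c,t/p=np.array([.5090,.0803,-.055]); c,t/' st.py; python3 -m creep '[[30,-2,-3,0,0,0,50],[40,0,0,0,0,0,50],[30,0,0,0,0,0,50],[20,0,0,0,0,0,50],[10,0,0,0,0,0,50]]' 30; python3 -m creep '[[0,0,0,0,0,0,50]]'; python3 - <<'E'
from h import *
snap('wrist','w6');snap('side','s6');crop('s6',210,90,130,130,5,'s6a'); import st; st.shift([.509,-.212,.132],.1814)
E
```

```text
time: 5.95
position: [0.5082, -0.2119, 0.2938]
tool_rot: [-0.142, 1.569, 0.144]
ft_force: [-0.2, -0.2, 1.6]
grip_width: 0.572
time: 6.05
position: [0.5085, -0.2123, 0.2947]
tool_rot: [-0.143, 1.568, 0.144]
ft_force: [-0.3, -0.3, -0.9]
grip_width: 0.573
t 6.15 TCP [ 0.5091 -0.213   0.2967] grasp [ 0.5094 -0.213   0.1327] cab mm 16.5 -292.9 tipz 0.1147
yawY 0.1828 x [ 0.002 -0.    -1.   ] F [1.2 0.  0.8] w 49.74484852247529
shift to [ 0.7  1.1 -0.2] turnx 0.0013979455722858414
```

View pics/w6.png

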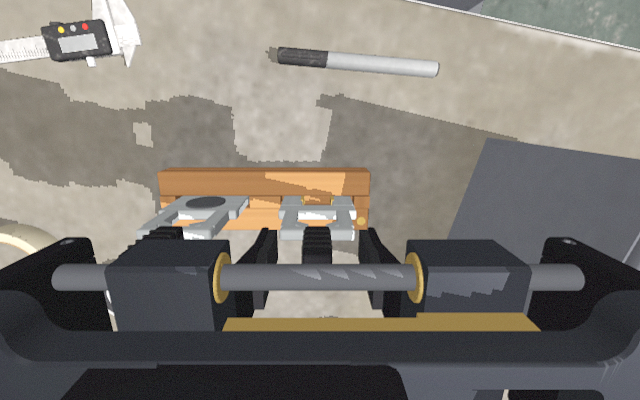

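View pics/s6a.png

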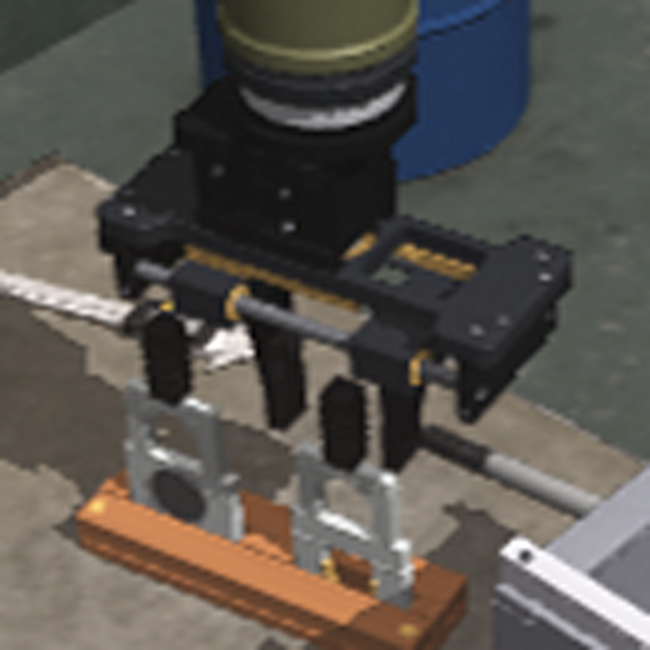

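Grip is centred between the fingers (grip col 317, fingers 268/370). Closing.

```bash
python3 -m creep '[[0,0,0,0,0,0,10],[0,0,0,0,0,0,10],[0,0,0,0,0,0,10],[0,0,0,0,0,0,10],[0,0,0,0,0,0,10]]' 40; python3 -m creep '[[0,0,0,0,0,0,10],[-5,0,0,0,0,0,10],[-10,0,0,0,0,0,10],[-20,0,0,0,0,0,10],[-30,0,0,0,0,0,10]]'; python3 - <<'E'
from h import *
snap('side','s7');crop('s7',210,60,130,150,5,'s7a'); import st
E
```

```text
time: 6.65
position: [0.5086, -0.2131, 0.2959]
tool_rot: [-0.144, 1.566, 0.144]
ft_force: [-0.7, 0.8, 0.2]
grip_width: 0.207
time: 7.15
position: [0.5079, -0.2127, 0.3605]
tool_rot: [-0.143, 1.569, 0.144]
ft_force: [0.7, -0.6, -2.2]
grip_width: 0.181
t 7.2 TCP [ 0.5095 -0.214   0.3667] grasp [ 0.5105 -0.2142  0.2027] cab mm 17.7 -294.0 tipz 0.1847
yawY 0.1826 x [ 0.006 -0.001 -1.   ] F [ 0.5 -1.3  1.4] w 15.561582251729508
```

View pics/s7a.png

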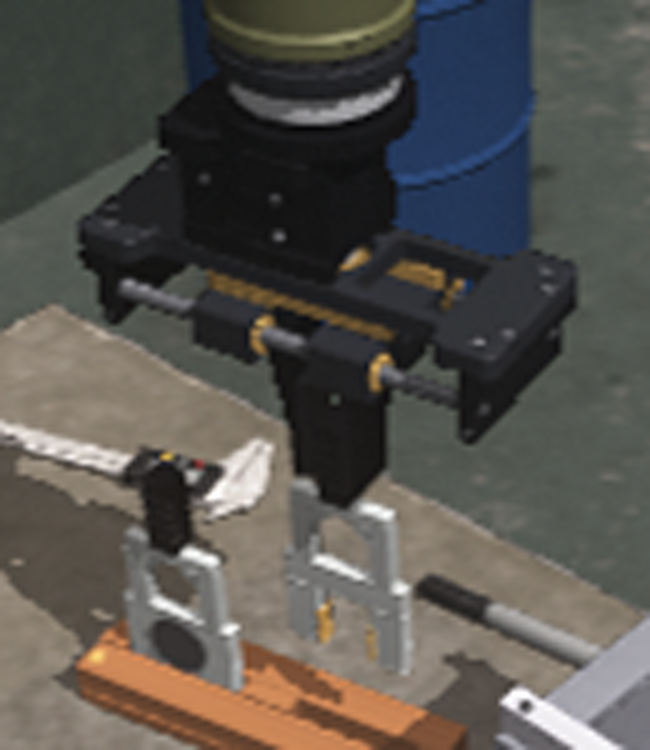

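```bash
python3 -m creep '[[-33,0,0,0,0,0,10],[-33,0,0,0,0,0,10],[-33,0,0,0,0,0,10],[-33,0,0,0.05,0,0,10],[0,0,0,0.05,0,0,10]]'; python3 -m creep '[[0,0,0,0.07,0,0,10],[0,0,0,0.07,0,0,10],[0,0,0,0,0,0,10]]'; python3 - <<'E'
import st; st.shift([.4802,.0118,.335],-.055)
E
```

```text
time: 7.7
position: [0.5089, -0.2141, 0.4984]
tool_rot: [-0.065, 1.561, 0.062]
ft_force: [0.2, -0.1, -2.5]
grip_width: 0.182
time: 8.0
position: [0.5083, -0.2132, 0.4933]
tool_rot: [0.045, 1.57, -0.045]
ft_force: [0.3, -0.8, -2.2]
grip_width: 0.18
t 8.0 TCP [ 0.5083 -0.2132  0.4933] grasp [ 0.5085 -0.2132  0.3293] cab mm 15.6 -293.1 tipz 0.3113
yawY -0.0573 x [ 0.001  0.    -1.   ] F [ 0.3 -0.8 -2.2] w 15.644087287845226
shift to [ -5.7 223.1 -41.1] turnx -0.002267528973927284
```

```bash
python3 -m creep '[[-5,30,-6,0,0,0,10],[0,40,-7,0,0,0,10],[0,40,-7,0,0,0,10],[0,40,-7,0,0,0,10],[0,40,-7,0,0,0,10]]'; python3 -m creep '[[0,23,-5,0,0,0,10],[0,10,-2,-0.002,0,0,10],[0,0,0,0,0,0,10],[0,0,0,0,0,0,10]]'; python3 - <<'E'
from h import *
snap('side','s8');crop('s8',290,30,200,200,4,'s8a');snap('scene','c8');crop('c8',240,40,180,180,4,'c8a');snap('wrist','w8'); import st; st.shift([.4802,.0118,.335],-.055)
E
```

```text
time: 8.5
position: [0.4847, -0.0202, 0.4982]
tool_rot: [0.044, 1.569, -0.043]
ft_force: [1.3, 0.4, -1.4]
grip_width: 0.179
time: 8.9
position: [0.4805, 0.0101, 0.4979]
tool_rot: [0.044, 1.57, -0.045]
ft_force: [-0.4, 0.2, -2.5]
grip_width: 0.176
t 9.05 TCP [0.4805 0.0101 0.4978] grasp [0.4805 0.01   0.3338] cab mm -24.6 -71.7 tipz 0.3158
yawY -0.0577 x [ 0. -0. -1.] F [-0.1 -0.  -1.7] w 15.912735425906918
shift to [-1.2  1.8 -0.4] turnx -0.0027178836713285803
```

View pics/s8a.png

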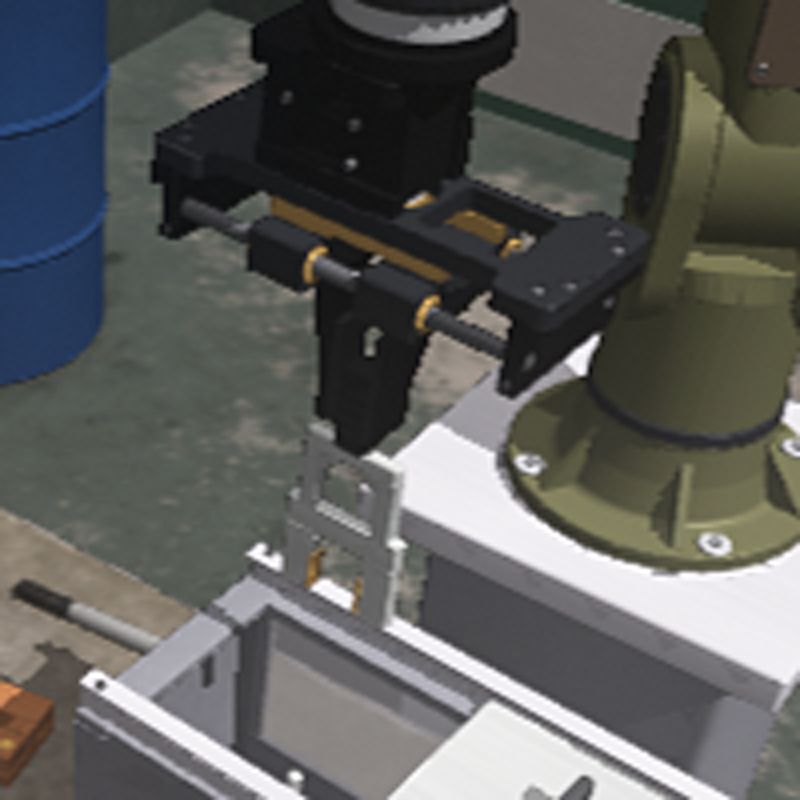

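View pics/c8a.png

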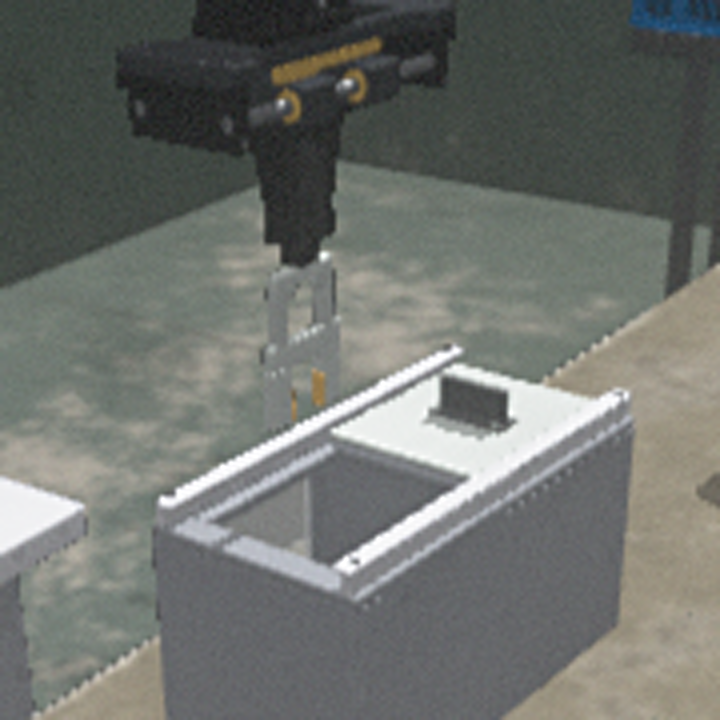

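View pics/w8.png

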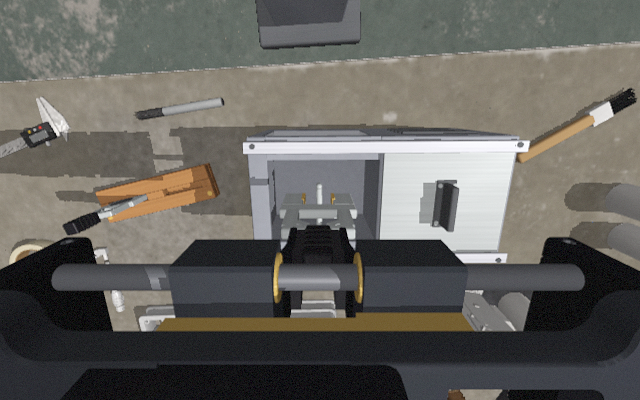

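```bash
python3 - <<'E'
from fit import *
G=np.array([.4805,.010]); zu=.3338-.122
g=[G[0],G[1],-.0565]
q=[(4,-31,0),(4,31,0),(4,-31,35),(4,31,35),(4,-25,90),(4,25,90)]
P=W(g,q)+[0,0,zu]
print('side crop',((proj('s8',P)-[290,30]+.5)*4-.5).round(0).tolist())
print('scene crop',((proj('c8',P)-[240,40]+.5)*4-.5).round(0).tolist())
for p in([.5114,.0803,-.0585],[.5085,.0803,-.0535]):
  print('hook tip top side',((proj('s8',W(p,[(-5,-70,106)]))-[290,30]+.5)*4-.5),'wrist',proj('w8',W(p,[(-5,-70,106),(25,-70,98),(-71,-150,174),(-71,150,174),(71,150,174)])).round(1).tolist())
crop('s8',340,190,80,60,10,'s8b'); crop('w8',230,120,170,140,4.5,'w8a')
E
```

```text
side crop [[280.0, 573.0], [386.0, 631.0], [286.0, 516.0], [395.0, 574.0], [307.0, 425.0], [400.0, 472.0]]
scene crop [[274.0, 435.0], [342.0, 400.0], [272.0, 377.0], [341.0, 344.0], [276.0, 278.0], [334.0, 254.0]]
hook tip top side [[293.59932615 775.75415556]] wrist [[319.1, 190.4], [319.0, 209.7], [242.8, 146.2], [530.6, 146.5], [505.3, 267.6]]
hook tip top side [[296.32344669 772.87917136]] wrist [[319.0, 188.5], [319.0, 208.0], [242.2, 144.2], [530.8, 142.9], [506.0, 264.9]]
```

View pics/s8b.png

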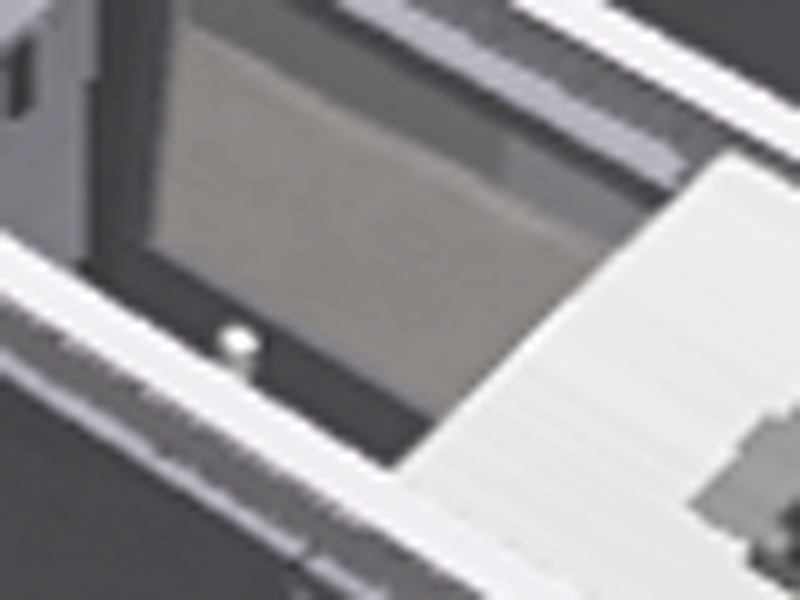

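View pics/w8a.png

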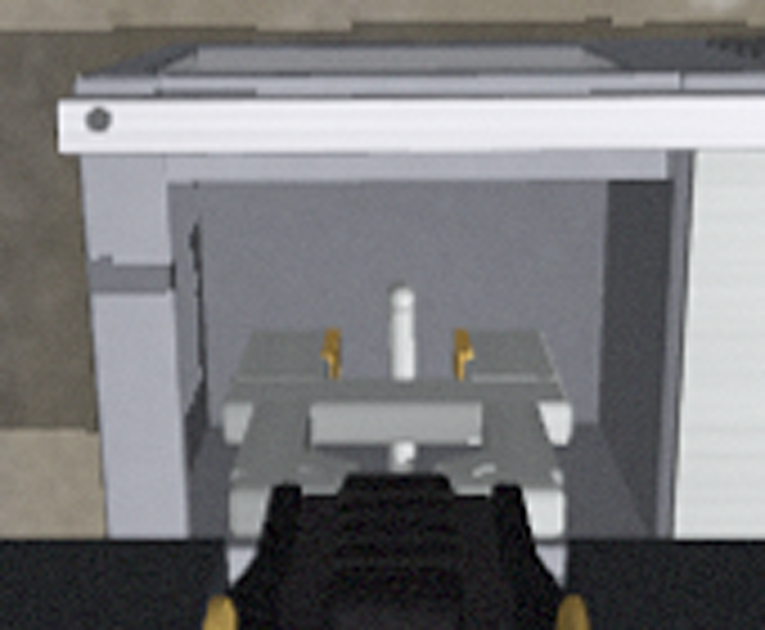

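Hook and eye columns agree (319 vs 318), gauge is square to the cabinet. Lowering half way, then check.

```bash
python3 -m creep '[[10,1,0,0,0,0,10],[20,0,0,-0.001,0,0,10],[20,0,0,0,0,0,10],[20,0,0,0,0,0,10],[10,0,0,0,0,0,10]]'; python3 -m creep '[[0,0,0,0,0,0,10],[0,0,0,0,0,0,10]]'; python3 - <<'E'
from h import *
snap('side','s9');crop('s9',290,50,200,200,4,'s9a');snap('wrist','w9');crop('w9',210,80,230,170,3.4,'w9a'); import st
E
```

```text
time: 9.55
position: [0.4797, 0.0124, 0.4153]
tool_rot: [0.042, 1.574, -0.044]
ft_force: [-0.6, 0.3, -1.7]
grip_width: 0.181
time: 9.75
position: [0.4805, 0.0127, 0.4182]
tool_rot: [0.043, 1.57, -0.043]
ft_force: [0.0, -0.3, -1.8]
grip_width: 0.182
t 9.85 TCP [0.4807 0.0128 0.4188] grasp [0.481  0.0129 0.2548] cab mm -24.2 -68.9 tipz 0.2368
yawY -0.054 x [ 0.002  0.    -1.   ] F [-0.7  0.4 -1.5] w 15.570162301656133
```

View pics/s9a.png

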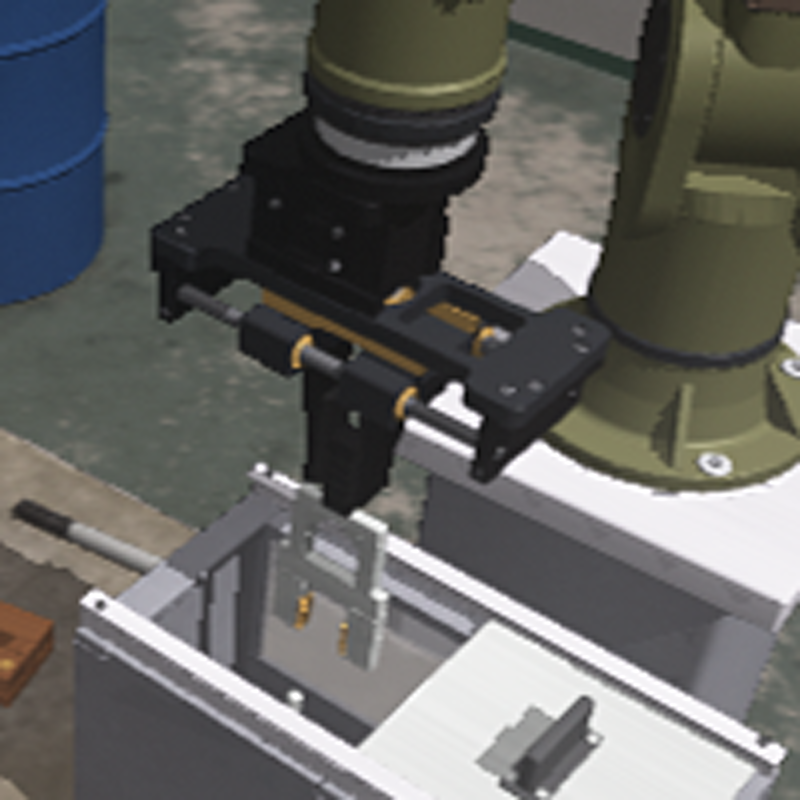

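View pics/w9a.png

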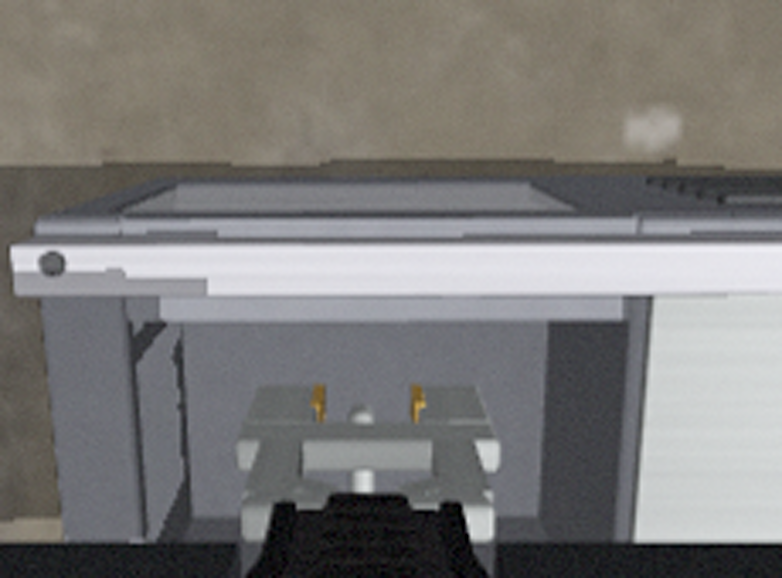

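Gauge is inside the hatch with clearance all round, hook in the middle of the eye (col 362 vs 368). Lower to threading height.

```bash
python3 -m creep '[[10,-1,0,0,0,0,10],[20,0,0,0,0,0,10],[25,0,0,0,0,0,10],[25,0,0,0,0,0,10],[15,0,0,0,0,0,10]]'; python3 -m creep '[[4,0,0,0,0,0,10],[0,0,0,0,0,0,10]]'; python3 - <<'E'
from h import *
snap('side','s10');crop('s10',310,100,150,150,5,'s10a');snap('wrist','w10');crop('w10',210,80,230,170,3.4,'w10a');snap('scene','c10');crop('c10',270,90,140,100,5.5,'c10a'); import st
E
```

```text
time: 10.35
position: [0.4796, 0.0118, 0.3207]
tool_rot: [0.042, 1.572, -0.043]
ft_force: [-0.4, 0.3, -2.2]
grip_width: 0.181
time: 10.55
position: [0.4802, 0.0119, 0.3184]
tool_rot: [0.042, 1.571, -0.042]
ft_force: [0.0, 0.3, -0.9]
grip_width: 0.181
t 10.7 TCP [0.4808 0.0119 0.3199] grasp [0.4812 0.012  0.1559] cab mm -24.0 -69.7 tipz 0.1379
yawY -0.0537 x [ 0.002  0.001 -1.   ] F [ 0.1  0.4 -2.5] w 15.73878286781361
```

View pics/s10a.png

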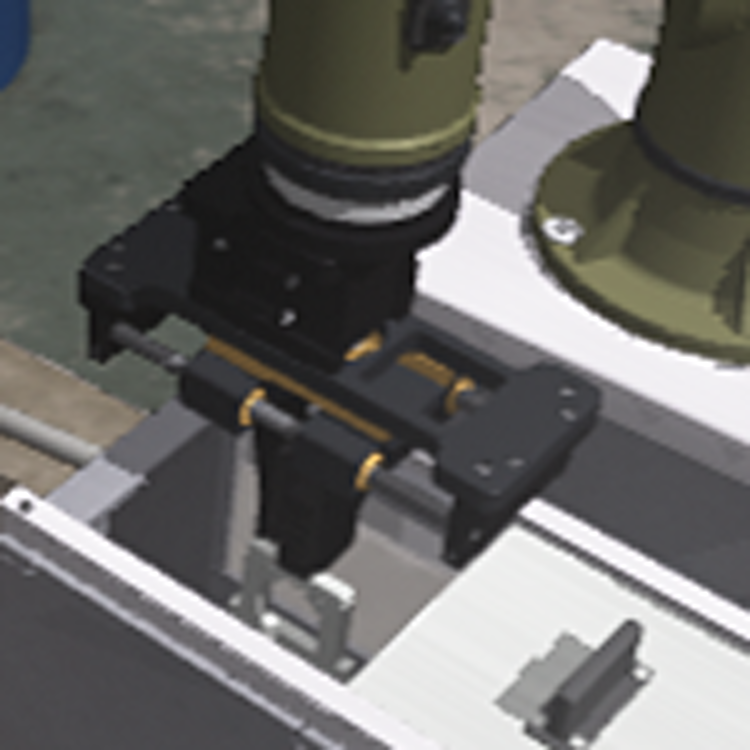

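View pics/w10a.png

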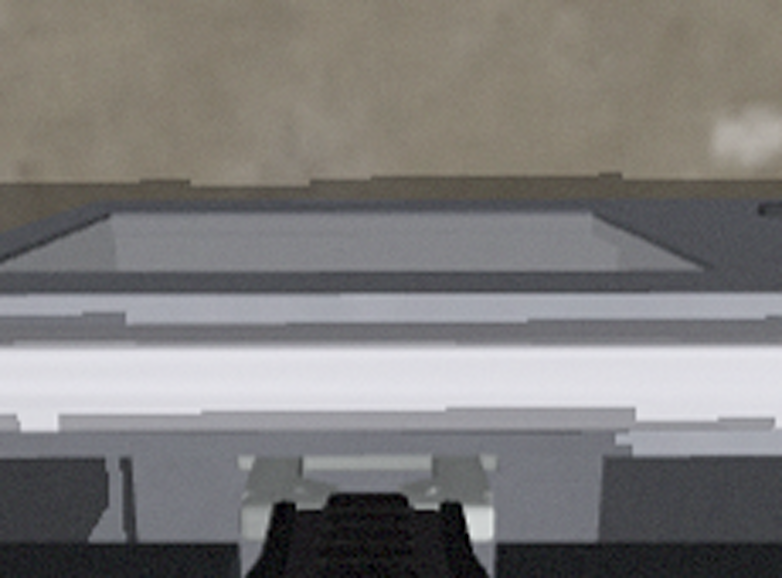

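View pics/c10a.png

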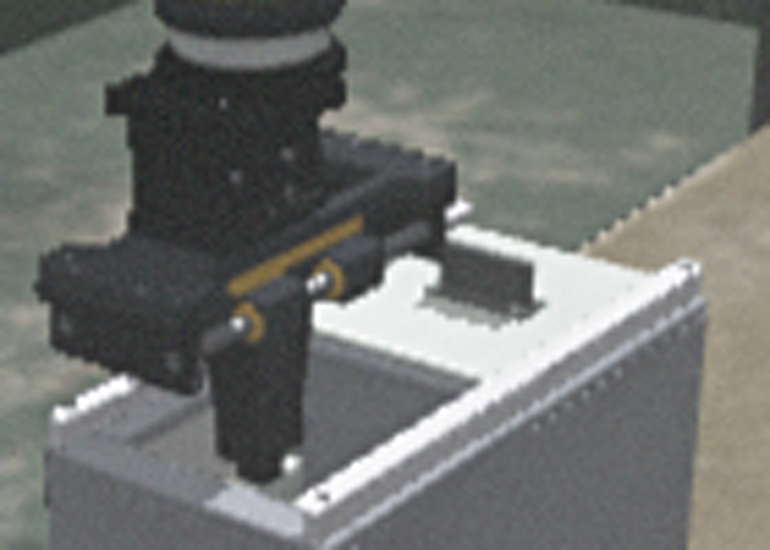

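```bash
python3 - <<'E'
from fit import *
g=[.4812,.012,-.0537]
q=[(4,-25,90),(4,25,90),(-4,25,90),(4,-15,80),(4,15,80),(4,-15,50),(4,15,50)]
P=W(g,q)+[0,0,.1559-.122]
print('side',((proj('s10',P)-[310,100]+.5)*8-.5-[300,600]).round(0).tolist())
crop('s10',347,175,60,75,8,'s10b')
print('side',((proj('s10',P)-[347,175]+.5)*8-.5).round(0).tolist())
E
```

```text
side [[97.0, 261.0], [255.0, 355.0], [273.0, 338.0], [125.0, 307.0], [219.0, 363.0], [115.0, 386.0], [207.0, 443.0]]
side [[101.0, 261.0], [259.0, 355.0], [277.0, 338.0], [129.0, 307.0], [223.0, 363.0], [119.0, 386.0], [211.0, 443.0]]
```

View pics/s10b.png

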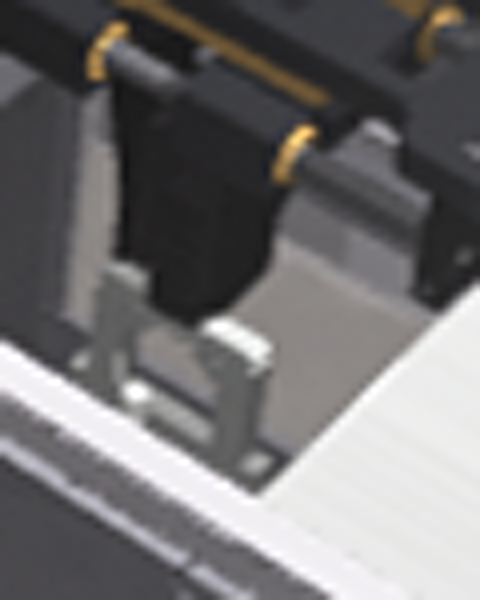

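```bash
python3 -m creep '[[0,0,8,0,0,0,10],[0,0,10,0,0,0,10],[0,0,10,0,0,0,10],[0,0,10,0,0,0,10],[0,0,8,0,0,0,10]]'; python3 -m creep '[[0,0,2,0,0,0,10],[0,0,0,0,0,0,10]]'; python3 - <<'E'
from h import *
snap('side','s11');crop('s11',310,100,150,150,5,'s11a');snap('scene','c11');crop('c11',270,90,140,100,5.5,'c11a'); import st
E
```

```text
time: 11.2
position: [0.5274, 0.0094, 0.3187]
tool_rot: [0.042, 1.57, -0.043]
ft_force: [-0.2, -0.5, -2.0]
grip_width: 0.181
time: 11.4
position: [0.5285, 0.0093, 0.3185]
tool_rot: [0.042, 1.571, -0.043]
ft_force: [0.3, 0.4, -2.1]
grip_width: 0.174
t 11.5 TCP [0.528  0.0093 0.3186] grasp [0.5279 0.0093 0.1546] cab mm 22.7 -69.9 tipz 0.1366
yawY -0.0539 x [-0.001 -0.    -1.   ] F [-0.4 -0.1 -2.5] w 15.350186811037329
```

View pics/s11a.png

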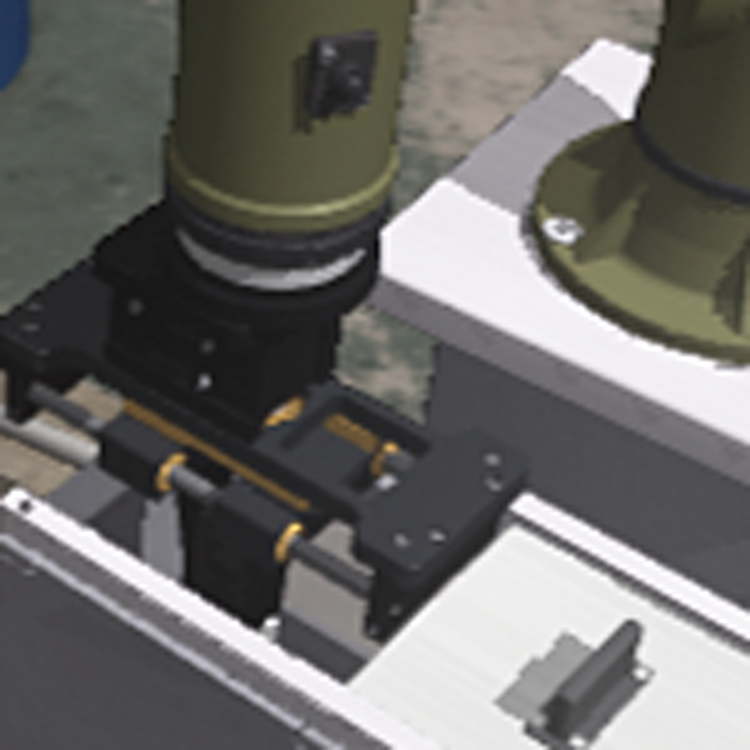

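View pics/c11a.png

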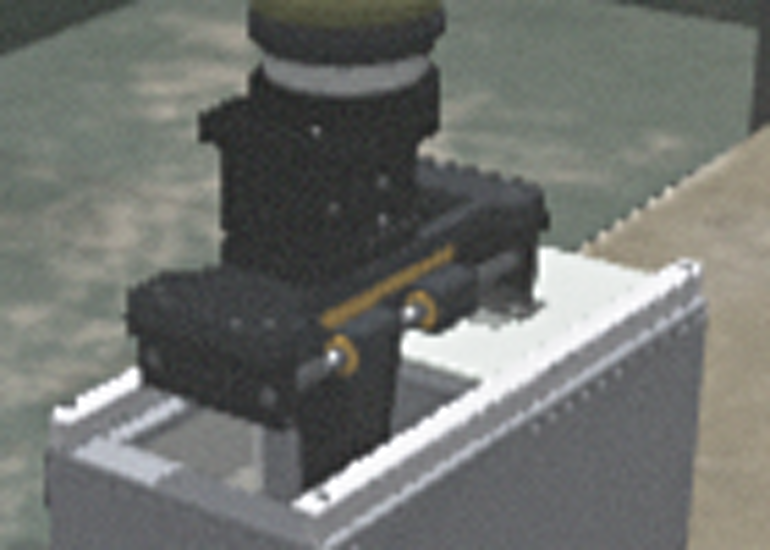

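No contact while threading. Lower onto the bar, watching force.

```bash
python3 -m creep '[[5,0,0,0,0,0,10],[5,0,0,0,0,0,10],[2,0,0,0,0,0,10],[0,0,0,0,0,0,10]]'; python3 -c "import st"; python3 -m creep '[[2,0,0,0,0,0,10],[0,0,0,0,0,0,10]]';python3 -c "import st"; python3 -m creep '[[1,0,0,0,0,0,10],[0,0,0,0,0,0,10]]';python3 -c "import st"
```

```text
time: 11.9
position: [0.5279, 0.0094, 0.3062]
tool_rot: [0.042, 1.571, -0.042]
ft_force: [0.5, 0.6, -1.3]
grip_width: 0.182
t 11.9 TCP [0.5279 0.0094 0.3062] grasp [0.5277 0.0094 0.1422] cab mm 22.6 -69.8 tipz 0.1242
yawY -0.0537 x [-0.001 -0.    -1.   ] F [ 0.5  0.6 -1.3] w 15.834664578891708
time: 12.1
position: [0.5282, 0.0093, 0.3046]
tool_rot: [0.042, 1.57, -0.042]
ft_force: [-0.5, -0.2, -1.9]
grip_width: 0.18
t 12.1 TCP [0.5282 0.0093 0.3046] grasp [0.5281 0.0093 0.1406] cab mm 23.0 -69.8 tipz 0.1226
yawY -0.0537 x [-0. -0. -1.] F [-0.5 -0.2 -1.9] w 15.653589575326746
time: 12.3
position: [0.5283, 0.0093, 0.3039]
tool_rot: [0.042, 1.57, -0.042]
ft_force: [0.6, 0.6, -1.1]
grip_width: 0.18
t 12.3 TCP [0.5283 0.0093 0.3039] grasp [0.5284 0.0093 0.1399] cab mm 23.3 -69.8 tipz 0.1219
yawY -0.0538 x [ 0.  0. -1.] F [ 0.6  0.6 -1.1] w 15.633291010498978
```

```bash
for i in 1 ; do python3 -m creep '[[1,0,0,0,0,0,10],[0,0,0,0,0,0,10]]'; python3 -m creep '[[1,0,0,0,0,0,10],[0,0,0,0,0,0,10]]'; done; python3 -m creep '[[1,0,0,0,0,0,10],[0,0,0,0,0,0,10]]'; python3 -c "import st"
```

```text
time: 12.5
position: [0.5284, 0.0093, 0.3036]
tool_rot: [0.043, 1.57, -0.042]
ft_force: [-2.3, 0.2, 3.6]
grip_width: 0.18
time: 12.7
position: [0.5285, 0.0092, 0.3034]
tool_rot: [0.043, 1.57, -0.042]
ft_force: [-4.2, -0.2, 11.3]
grip_width: 0.179
time: 12.9
position: [0.5286, 0.0091, 0.3033]
tool_rot: [0.043, 1.569, -0.041]
ft_force: [-5.1, -0.1, 14.9]
grip_width: 0.181
t 12.9 TCP [0.5286 0.0091 0.3033] grasp [0.5287 0.0093 0.1393] cab mm 23.6 -69.8 tipz 0.1213
yawY -0.0539 x [ 0.001  0.001 -1.   ] F [-5.1 -0.1 14.9] w 15.779754801091297
```

Seated on the bar. Relieve and let go.

```bash
python3 -m creep '[[-2,0,0,0,0,0,10],[0,0,0,0,0,0,24],[0,0,0,0,0,0,36],[0,0,0,0,0,0,36],[0,0,0,0,0,0,36]]'; python3 -m creep '[[0,0,0,0,0,0,36],[-4,0,0,0,0,0,36],[-15,0,0,0,0,0,36],[-25,0,0,0,0,0,36],[-30,0,0,0,0,0,36]]'; python3 - <<'E'
from h import *
snap('side','s12');crop('s12',310,100,150,150,5,'s12a');snap('wrist','w12'); import st
E
```

```text
time: 13.4
position: [0.5282, 0.0094, 0.3025]
tool_rot: [0.042, 1.571, -0.042]
ft_force: [-0.0, -0.4, 0.1]
grip_width: 0.395
time: 13.9
position: [0.5278, 0.0093, 0.377]
tool_rot: [0.042, 1.572, -0.043]
ft_force: [0.9, 0.0, -0.5]
grip_width: 0.41
t 14.0 TCP [0.5296 0.0091 0.3812] grasp [0.5308 0.0093 0.2172] cab mm 25.7 -69.7 tipz 0.1992
yawY -0.0539 x [ 0.008  0.002 -1.   ] F [0.6 0.2 0.4] w 35.55030428937933
```

View pics/s12a.png

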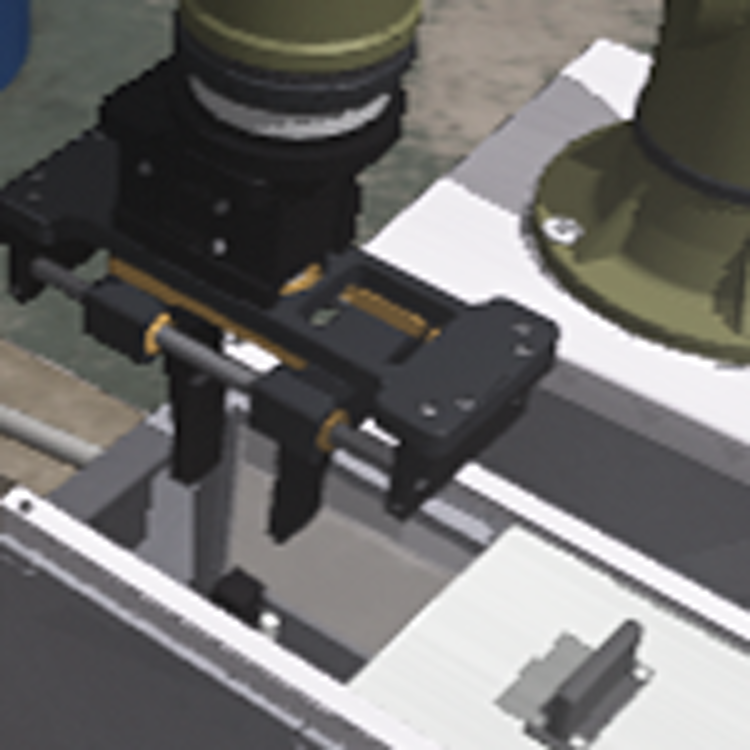

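View pics/w12.png

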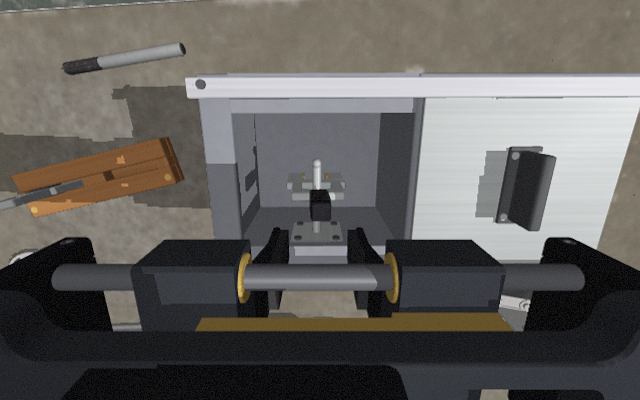

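Gauge hangs on the bar (grip at (320,205), hook through eye). Now to the lip.

```bash
python3 -m creep '[[-35,0,-5,0,0,0,40],[0,30,-5,0,0,0,40],[0,40,-5,0,0,0,40],[0,40,-5,0,0,0,40],[0,32,-5,0,0,0,40]]'; python3 -m creep '[[0,0,0,0,0,0,40],[0,0,0,0,0,0,40]]'; python3 - <<'E'
from h import *
snap('wrist','w13'); import st
c,t=np.cos(-.055),np.sin(-.055); st.shift([.509-t*.074,.0803+c*.074,.192],-.055)
E
```

```text
time: 14.5
position: [0.5103, 0.1549, 0.4114]
tool_rot: [0.042, 1.571, -0.04]
ft_force: [-0.3, -0.3, -0.3]
grip_width: 0.456
time: 14.7
position: [0.5107, 0.153, 0.4112]
tool_rot: [0.04, 1.571, -0.042]
ft_force: [-0.1, -0.5, -0.1]
grip_width: 0.456
t 14.75 TCP [0.511  0.1517 0.4114] grasp [0.5109 0.1515 0.2474] cab mm -2.0 71.2 tipz 0.2294
yawY -0.0543 x [-0.    -0.001 -1.   ] F [ 0.1 -1.3  0.3] w 39.92721578523185
shift to [55.4  2.9  2. ] turnx 0.0006626598233982761
```

View pics/w13.png

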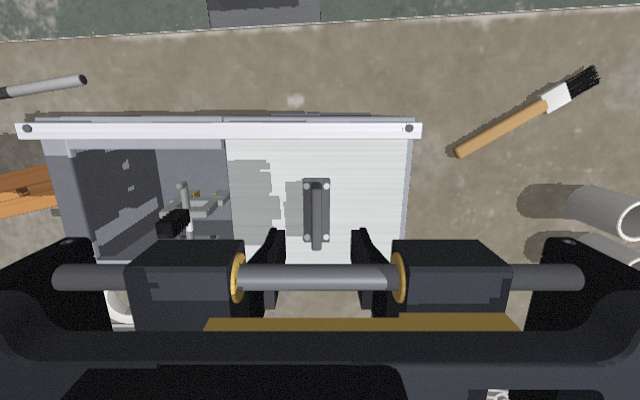

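```bash
python3 -m creep '[[15,2,2,0,0,0,40],[20,0,0,0,0,0,40],[15,0,0,0,0,0,40],[5,0,0,0,0,0,40],[0,0,0,0,0,0,40]]'; python3 -c "import st"; python3 -m creep '[[0,-8,0,0,0,0,40],[0,-10,0,0,0,0,40],[0,-18,0,0,0,0,40],[0,-20,0,0,0,0,40],[0,-20,0,0,0,0,40]]'; python3 -m creep '[[0,-20,0,0,0,0,40],[0,-20,0,0,0,0,40],[0,-15,0,0,0,0,40],[0,-10,0,0,0,0,40],[0,-4,0,0,0,0,40]]';  python3 -m creep '[[0,-3,0,0,0,0,40],[0,-2,0,0,0,0,40],[0,0,0,0,0,0,40]]'; python3 - <<'E'
from h import *
snap('wrist','w14'); import st
E
```

```text
time: 15.25
position: [0.5128, 0.1537, 0.3556]
tool_rot: [0.042, 1.572, -0.044]
ft_force: [-1.2, 0.1, -0.2]
grip_width: 0.456
t 15.25 TCP [0.5128 0.1537 0.3556] grasp [0.5125 0.1536 0.1916] cab mm -0.5 73.4 tipz 0.1736
yawY -0.0548 x [-0.002 -0.001 -1.   ] F [-1.2  0.1 -0.2] w 39.70208903246159
time: 15.75
position: [0.509, 0.0768, 0.3576]
tool_rot: [0.044, 1.568, -0.042]
ft_force: [1.3, 1.8, 0.3]
grip_width: 0.463
time: 16.25
position: [0.5051, 0.0081, 0.3572]
tool_rot: [0.044, 1.57, -0.043]
ft_force: [0.1, 1.8, 0.3]
grip_width: 0.459
time: 16.55
position: [0.5049, 0.0048, 0.3566]
tool_rot: [0.041, 1.571, -0.042]
ft_force: [0.5, 1.6, 0.6]
grip_width: 0.461
t 16.6 TCP [0.5048 0.0049 0.3565] grasp [0.5047 0.0048 0.1925] cab mm -0.1 -75.6 tipz 0.1745
yawY -0.0531 x [-0.001 -0.    -1.   ] F [0.9 0.2 1.8] w 40.046806824767465
```

View pics/w14.png

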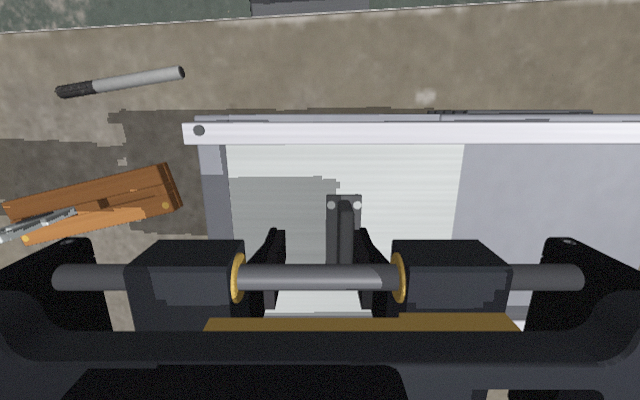

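```bash
python3 -m creep '[[0,-2,0,0,0,0,40],[0,-2,0,0,0,0,40]]';python3 -m creep '[[0,-2,0,0,0,0,40],[0,0,0,0,0,0,40]]';python3 -m creep '[[0,-2,0,0,0,0,40],[0,0,0,0,0,0,40]]';python3 -c "import st"
```

```text
time: 16.8
position: [0.5046, 0.0009, 0.3565]
tool_rot: [0.042, 1.571, -0.041]
ft_force: [0.8, 1.2, -0.2]
grip_width: 0.462
time: 17.0
position: [0.5045, -0.0, 0.3565]
tool_rot: [0.043, 1.571, -0.039]
ft_force: [0.5, 5.7, -0.6]
grip_width: 0.462
time: 17.2
position: [0.5045, -0.0005, 0.3565]
tool_rot: [0.044, 1.57, -0.036]
ft_force: [0.6, 8.0, -2.0]
grip_width: 0.46
t 17.2 TCP [ 5.045e-01 -5.000e-04  3.565e-01] grasp [5.045e-01 3.000e-04 1.925e-01] cab mm -0.1 -80.1 tipz 0.1745
yawY -0.0513 x [ 0.     0.005 -1.   ] F [ 0.6  8.  -2. ] w 40.01496392188415
```

Stop reached (8 N). Back off and rise.

```bash
python3 -m creep '[[0,10,0,0,0,0,40],[0,8,0,0,0,0,40],[-10,0,0,0,0,0,40],[-30,0,0,0,0,0,40],[-30,0,0,0,0,0,40]]';python3 -m creep '[[-35,0,0,0,0,0,40],[-35,0,0,0,0,0,40],[0,40,0,0,0,0,40],[0,40,0,0,0,0,40],[0,40,0,0,0,0,40]]';python3 -m creep '[[0,40,0,0,0,0,40],[0,40,0,0,0,0,40],[0,40,0,0,0,0,40],[0,0,0,0,0,0,40],[0,0,0,0,0,0,40]]'; python3 - <<'E'
from h import *
snap('side','s15');crop('s15',190,120,310,200,2.5,'s15a');snap('scene','c15');crop('c15',190,110,220,210,2.8,'c15a'); import st
E
```

```text
time: 17.7
position: [0.5052, 0.0139, 0.4278]
tool_rot: [0.042, 1.571, -0.044]
ft_force: [0.9, 0.4, 0.3]
grip_width: 0.456
time: 18.2
position: [0.512, 0.1347, 0.4982]
tool_rot: [0.044, 1.568, -0.043]
ft_force: [0.7, 0.4, -1.0]
grip_width: 0.46
time: 18.7
position: [0.5183, 0.2548, 0.4969]
tool_rot: [0.04, 1.57, -0.042]
ft_force: [0.2, -0.3, 0.1]
grip_width: 0.46
t 18.8 TCP [0.5188 0.2526 0.4973] grasp [0.519  0.2525 0.3333] cab mm 0.5 172.4 tipz 0.3153
yawY -0.056 x [ 0.001 -0.001 -1.   ] F [ 0.6 -0.8 -1. ] w 40.07984085818958
```

View pics/s15a.png

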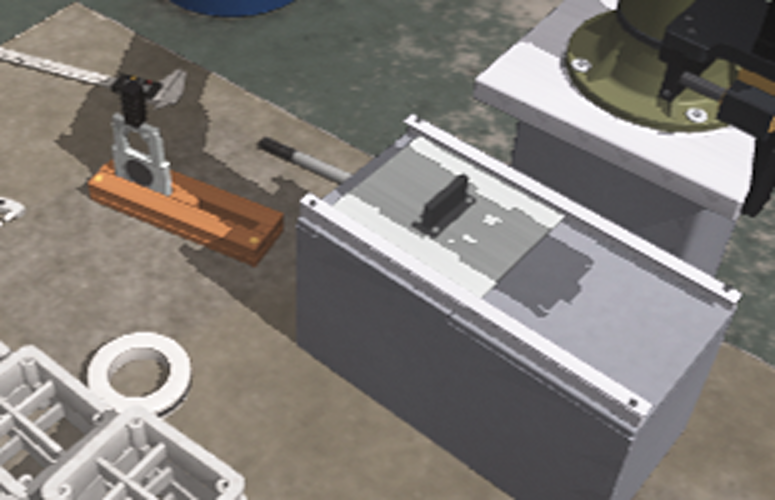

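View pics/c15a.png

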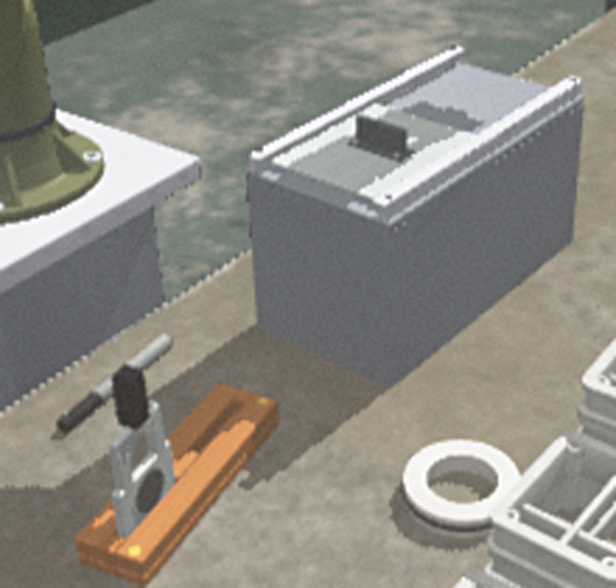

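```bash
python3 - <<'E'
from fit import *
crop('s15',340,175,60,50,12,'s15b')
p=[.5114,.0803,-.0585]
print(((proj('s15',W(p,[(-25,-59,190),(25,-59,190),(-25,-67,190),(25,-67,190)]))-[340,175]+.5)*12-.5).round())
E
```

```text
[[457. 197.]
 [267. 359.]
 [417. 175.]
 [226. 334.]]
```

View pics/s15b.png

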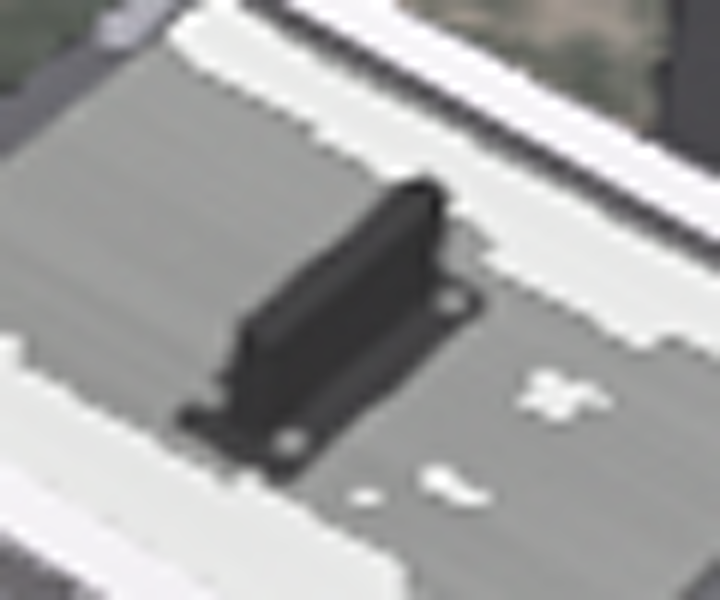

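The lip sits within about 1 px of its predicted shut position, so the shutter is shut. The solid gauge is standing in the rack and the arm is clear. Handing in.

```bash
python3 -c "
from bench import ctrl,monitor
print(ctrl.close_job()); print(monitor.get_state()['time'])"
```

```text
the job is handed in; nothing more can be done
None
the job is handed in; nothing more can be done
```

The fork gauge is hanging on the hook, the shutter is shut again, and I handed the job in at about 19 s; no verdict was reported.

**What I did:**
- I slid the shutter open to its stop by the lip.
- I took the fork gauge by its grip, lowered it through the hatch and threaded it onto the bar.
- I lowered it until it seated, which showed about 15 N with the grasp at the expected height, and then let go.
- I pushed the shutter back to its closed stop, which showed about 8 N.

**Last checks:**
- **Gauge:** the wrist picture after release showed the hook through the eye. It was at about x +23, y −70 mm in the cabinet. I could not see it again once the shutter was shut.
- **Frame contact:** I felt no unexpected force while lowering and threading.
- **Shutter:** the lip matched the shut position to about 2 mm.
- **Solid gauge:** it was still upright in the rack.
- **Arm:** it was clear of everything.

**Disagreements:**
- The wrist camera put the cabinet 3–6 mm nearer in x than the scene and side cameras did. I used a value in between, and the clearances were larger than that difference.
- The shutter stood about 16 mm open at the start.

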